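Run a batch of tubes past the inspection lens

ROBOT

A 7-joint arm with a two-finger parallel gripper is mounted at the origin on the work surface. World frame = base frame: x ahead of the robot, y to its left, z up, the work surface at z = 0. Lengths are in mm, angles in degrees, forces in N, time in s.
With the tool pointing down it reaches from about 425 to 875 mm from the base axis. Payload 9.9 kg.
Tool frame: the origin (TCP) lies on the centre line of the jaws, within the pads' length; the fingertips stand 8 mm ahead of it and the grasp point (between the pads) lies 11 mm behind it; z points along the fingers, y is the line along which they close (so a half turn about z gives the same grasp; the last joint's range is limited). The gripper opens to 85 mm and grips with 20 to 120 N. Pads are 22 mm wide; open, the fingers measure 114 mm over their backs; the gripper's body (76 mm by 85 mm) begins 54 mm behind the grasp point. The pads swing forward as they close: fully open they stand 13 mm farther back than shut.
Start: joints at [-81.75, 32.985, 1.427, 82.34, -0.859, 64.687, -3.237], TCP at [152.431, 657.567, 239.289] pointing down, gripper open.
Joint ranges: [-157.87, 157.87], [-19.46, 123.44], [-87.15, 90], [11.01, 140.99], [-62.26, 242.26], [9.8, 113.94], [-161.44, 161.44]. Speed limits (degrees/s): [127.2, 127.2, 172.46, 172.46, 180, 180, 180].

INTERFACE

Orientations are given as a 3x3 rotation matrix whose columns are the frame's x, y, z axes.
In Python, from bench import r, cams, job gives the robot as it stands.
- The arm moves only by the shell command python3 -m jog 'ROWS'. ROWS is JSON, a list that holds one entry, the list of rows, each a list of 7 numbers: the shift along the tool's x, y, z each as a share of 4 cm, from -1 to 1, then the turn, a rotation vector about the tool's x, y, z each as a share of 10 degrees, from -1 to 1, then the opening, from 0 (shut) to 1 (fully open). A call has exactly 5 rows; each row shifts and turns the commanded pose from where the row before left it, along the tool's axes as they then stand; what a row does not reach is not made up. A row lasts 1/8 s, in which the tool goes at most 62.5 mm and 10.7 degrees, less where a joint would pass 70% of its speed; a pose out of reach is approached as far as the arm can. A call with a number of a shift or a turn outside -1 to 1 is refused whole. A call with a gripper value outside its range is refused whole. The fingers move at their own pace and stop on an object; the grip force is fixed at half the most. Time passes only in rows, so rows that do not move let the fingers close, or fill a call up. It gives the time, the measured TCP pose, the force, the opening and the grip force at its end, in the units of the state.
- r.sense(): the state, without advancing time (a new reading comes with each control period).
- cams.get_image(name): name is "side" or "top"; returns a dict with "pixels" (480x640x3 uint8, red, green, blue), "vertical_fov" (degrees; the focal length in pixels is half the picture's height over the tangent of half this angle, whatever the lens; pixels are square), "cx", "cy" (the principal point, pixels), "origin" and "attitude" of the camera in the world. Camera axes: x right, y down, z forward; pixel columns grow to the right and rows downward; lengths in mm; the calibration is good to about 2 mm. A picture is of the moment at which its call begins. There is no depth.
- job.finish_job(): hands the job in; it is judged then, once.
The state is a dict: "time_s": time; "joint_positions": joint angles; "qvel": joint speeds; "effort": joint torques, N m; "ee_pos": TCP position; "ee_rot": TCP orientation; "force": force on the tool from outside, world axes, zero at the start; "ft_torque": the same for the moment, N m; "opening": finger opening in mm; "grasp_force": force on a finger pad.
Only numpy, scipy, OpenCV 4.12 (cv2) and the standard library are available. Lean on these libraries where they do the work, as an engineer would, in place of code of your own. Each camera call takes 0.05 s, during which the arm holds its last target. There are 200 camera calls.

TASK

Slide the carrier to its LOAD station (violet mark) and move every sample tube from the blue rack into the carrier slot that matches its cap colour; then push the carrier along the rail so that each loaded tube in turn (red, blue, yellow, green, as far as present) stops in front of the lens for at least one full second, and go on to the OUT station (orange mark). There, lower all the tubes into the grey stand, one to a pocket, and finally push the empty carrier back to LOAD, leaving the lens and the other things on the bench alone.

Things in the scene. Friction and masses are not known exactly. Their poses are not given: they have to be found in the camera images.
- rail: slide rail on a fixed aluminium base plate 160 x 520 x 12 mm; origin on the bench below the middle of the slot row's line of travel; y axis = direction of travel from LOAD to OUT, x axis = away from the robot, towards the lens. Along its front edge (x = -86 mm) lie station marks: the carrier's black post is level with a mark (same y) when the carrier is in that station's detent
- mark_load (a point): violet LOAD mark on the rail's front edge, at rail y = -150 mm. At every mark a sprung ball drops into a notch and pulls the carrier to the exact place from within about 3 mm; it takes about 4 N to push it out again
- mark_out (a point): orange OUT mark on the rail's front edge, at rail y = +150 mm. Between LOAD and OUT, narrow red, blue, yellow and green marks at rail y = -60, -20, +20, +60 mm show the stops that put the slot of that colour in front of the lens
- carrier (a joint): how far the carrier has slid along the rail from LOAD, in m: 0 = LOAD, 0.09 / 0.13 / 0.17 / 0.21 = red / blue / yellow / green slot in front of the lens, 0.30 = OUT. The carrier is a white block 56 (x) x 176 (y) x 48 mm high whose top is 78 mm above the bench, with four square pockets in a row along y
- handle (a point): grip point of the carrier's black upright square post, 14 x 14 mm, on its robot side, 60 mm in front of the slot row; the point is 105 mm above the bench, 15 mm below the post's top and 55 mm above the plate from which the post rises; axes as the rail's. Pinch or push it to slide the carrier
- lens (a point): point on the line along which the slot row travels, straight in front of the fixed side-looking inspection lens, 105 mm above the bench; axes as the rail's. The lens' front face (black barrel 40 mm across inside a white light ring 68 mm across) is 62 mm from it on the side away from the robot, looking towards the robot
- rack: blue supply rack, fixed block 110 x 110 x 46 mm; origin centre of its underside; four square pockets 17 mm wide, 40 mm deep (floor 6 mm above the bench), at x, y = +-27.5 mm
- stand: loose grey outgoing stand: block 40 (x) x 176 (y) x 62 mm high on a dark steel plate 84 x 190 x 8 mm, 0.8 kg; origin centre of its underside; four square pockets 20 mm wide and 52 mm deep (floor 10 mm above its underside) in a row at y = -60, -20, +20, +60 mm, x = 0; any tube may go in any of them
- tube_red: sample tube, 98 mm tall, 30 g: grey round body 13 mm across with a red square cap 16 x 16 mm, 28 mm high, on top (z = 70 to 98 mm); origin centre of its foot, z axis towards the cap; cap faces across x and y; starts upright in a rack pocket; may be absent
- tube_blue: sample tube, 98 mm tall, 30 g: grey round body 13 mm across with a blue square cap 16 x 16 mm, 28 mm high, on top (z = 70 to 98 mm); origin centre of its foot, z axis towards the cap; cap faces across x and y; starts upright in a rack pocket; may be absent
- tube_yellow: sample tube, 98 mm tall, 30 g: grey round body 13 mm across with a yellow square cap 16 x 16 mm, 28 mm high, on top (z = 70 to 98 mm); origin centre of its foot, z axis towards the cap; cap faces across x and y; starts upright in a rack pocket; may be absent
- tube_green: sample tube, 98 mm tall, 30 g: grey round body 13 mm across with a green square cap 16 x 16 mm, 28 mm high, on top (z = 70 to 98 mm); origin centre of its foot, z axis towards the cap; cap faces across x and y; starts upright in a rack pocket; may be absent
- slot_red (a point): centre of the mouth of the carrier's red slot (tabs of that colour on both sides), a square pocket 17 mm wide and 42 mm deep, mouth 78 mm above the bench; 60 mm along the carrier's y from its middle; axes as the rail's
- slot_blue (a point): centre of the mouth of the carrier's blue slot (tabs of that colour on both sides), a square pocket 17 mm wide and 42 mm deep, mouth 78 mm above the bench; 20 mm along the carrier's y from its middle; axes as the rail's
- slot_yellow (a point): centre of the mouth of the carrier's yellow slot (tabs of that colour on both sides), a square pocket 17 mm wide and 42 mm deep, mouth 78 mm above the bench; -20 mm along the carrier's y from its middle; axes as the rail's
- slot_green (a point): centre of the mouth of the carrier's green slot (tabs of that colour on both sides), a square pocket 17 mm wide and 42 mm deep, mouth 78 mm above the bench; -60 mm along the carrier's y from its middle; axes as the rail's
- dish_a: clear closed culture dish, 64 mm across, 15 mm high, on the bench in front of the rail; bystander, origin centre of its underside
- amber_bottle: small amber bottle, 36 mm across, 75 mm tall; bystander, origin centre of its underside
- timer: white bench timer, 60 x 70 x 22 mm; bystander, origin centre of its underside
- tweezers: steel tweezers, 112 mm long, 8 mm high, lying flat; bystander, origin centre of its underside

How it is judged (in metres and radians):
On the way, in this order (a step that is already met when the one before it is completed fails the run):
1. every tube present stands fully down in the carrier slot of its own colour, with the carrier in the LOAD detent (horizontal distance between tube_red and slot_red below 0.006 m and z of tube_red in the frame of slot_red below -0.036 m and angle between each of tube_red, tube_blue, tube_yellow, tube_green's own z axis and vertical below 0.2 rad and horizontal distance between tube_blue and slot_blue below 0.006 m and z of tube_blue in the frame of slot_blue below -0.036 m and horizontal distance between tube_yellow and slot_yellow below 0.006 m and z of tube_yellow in the frame of slot_yellow below -0.036 m and horizontal distance between tube_green and slot_green below 0.006 m and z of tube_green in the frame of slot_green below -0.036 m and value of joint carrier below 0.005 m), for 0.3 s.
2. the red tube stands still in front of the lens for about a second (0.8 s or more, within 6 mm of the lens axis) (y of tube_red in the frame of lens between -0.006 and 0.006 m and x of tube_red in the frame of lens between -0.008 and 0.008 m and angle between tube_red's own z axis and vertical below 0.2 rad and linear speed of tube_red below 0.02 m/s), for 0.8 s.
3. the blue tube stands still in front of the lens for about a second (0.8 s or more, within 6 mm of the lens axis) (y of tube_blue in the frame of lens between -0.006 and 0.006 m and x of tube_blue in the frame of lens between -0.008 and 0.008 m and angle between tube_blue's own z axis and vertical below 0.2 rad and linear speed of tube_blue below 0.02 m/s), for 0.8 s.
4. the yellow tube stands still in front of the lens for about a second (0.8 s or more, within 6 mm of the lens axis) (y of tube_yellow in the frame of lens between -0.006 and 0.006 m and x of tube_yellow in the frame of lens between -0.008 and 0.008 m and angle between tube_yellow's own z axis and vertical below 0.2 rad and linear speed of tube_yellow below 0.02 m/s), for 0.8 s.
5. the green tube stands still in front of the lens for about a second (0.8 s or more, within 6 mm of the lens axis) (y of tube_green in the frame of lens between -0.006 and 0.006 m and x of tube_green in the frame of lens between -0.008 and 0.008 m and angle between tube_green's own z axis and vertical below 0.2 rad and linear speed of tube_green below 0.02 m/s), for 0.8 s.
6. the carrier has reached the OUT detent with every tube still in its slot (horizontal distance between tube_red and slot_red below 0.006 m and z of tube_red in the frame of slot_red below -0.036 m and angle between each of tube_red, tube_blue, tube_yellow, tube_green's own z axis and vertical below 0.2 rad and horizontal distance between tube_blue and slot_blue below 0.006 m and z of tube_blue in the frame of slot_blue below -0.036 m and horizontal distance between tube_yellow and slot_yellow below 0.006 m and z of tube_yellow in the frame of slot_yellow below -0.036 m and horizontal distance between tube_green and slot_green below 0.006 m and z of tube_green in the frame of slot_green below -0.036 m and value of joint carrier above 0.295 m), for 0.3 s.
At the end, for the whole second after the job is handed in: Every tube present stands foot-down on the floor of a pocket of the grey stand (foot within 10 mm of the pocket row's line and less than 18 mm above the stand's underside, leaning less than 20 degrees), all at rest; the stand is upright; the empty carrier is within 5 mm of LOAD (x of tube_red in the frame of stand between -0.01 and 0.01 m and y of tube_red in the frame of stand between -0.072 and 0.072 m and z of each of tube_red, tube_blue, tube_yellow, tube_green in the frame of stand below 0.018 m and angle between each of tube_red, tube_blue, tube_yellow, tube_green's own z axis and vertical below 0.35 rad and linear speed of each of tube_red, tube_blue, tube_yellow, tube_green, stand below 0.02 m/s and x of tube_blue in the frame of stand between -0.01 and 0.01 m and y of tube_blue in the frame of stand between -0.072 and 0.072 m and x of tube_yellow in the frame of stand between -0.01 and 0.01 m and y of tube_yellow in the frame of stand between -0.072 and 0.072 m and x of tube_green in the frame of stand between -0.01 and 0.01 m and y of tube_green in the frame of stand between -0.072 and 0.072 m and value of joint carrier between -0.005 and 0.005 m and angle between stand's own z axis and vertical below 0.1 rad); the robot touches nothing.
It fails at once if the lens or its stand is knocked (more than 8 N) (contact force between scope and anything else above 8 N).
It fails at once if a bystander is moved more than 3 cm (distance of any of dish_a, amber_bottle, timer, tweezers from where it was at the start of the episode above 0.03 m).
Of tube_red, tube_blue, tube_yellow, tube_green only 2 to 3 are there at a start; the rules pass over those that are not, and their reading is None.
At some moment in a run one of stand may be knocked a few centimetres aside while the robot is not near it.
It also fails if it takes over 210 s, if anything falls off the work surface, if the arm or the gripper's body presses on something with over 40 N, if the wrist force passes 120 N, or if a joint passes its speed limit or range.

## Working session

There is one attempt and no reset: what is moved stays moved. The work goes in short steps, Python scripts to look and compute and a shell command to move; the robot and the scene stay as the last step left them, time stands still between calls to the robot, and variables do not carry over. Pictures are saved under pics/ and viewed, at most 14 in all, crops included, and the job is handed in when it is done.

```bash
ls; mkdir -p pics; python3 - <<'E'
from bench import r,cams,job
import cv2
for n in("side","top"):
    d=cams.get_image(n); cv2.imwrite(f"pics/{n}0.png",d["pixels"][:,:,::-1])
    print(n,d["vertical_fov"],d["cx"],d["cy"],d["origin"],d["attitude"])
s=r.sense();print(s["time_s"],s["ee_pos"],s["ee_rot"],s["opening"],s["force"])
E
```

```text
pics
side 43.09781568165247 312.4030540938488 234.510785091891 [-243.74284125 -794.58341195  890.20375121] [[ 0.69566443 -0.40160558  0.59562066]
 [-0.71817708 -0.40787013  0.56379396]
 [ 0.01651308 -0.81997251 -0.57216466]]
top 53.36331953333976 322.9942804785782 231.93387706526227 [ 492.02238376   14.38067088 1098.00437685] [[-1.75402719e-04 -9.95001902e-01  9.98558174e-02]
 [-9.99999362e-01  6.30564670e-05 -1.12823975e-03]
 [ 1.11630415e-03 -9.98559515e-02 -9.95001278e-01]]
0.1 [152.32988618 657.19247943 238.53670529] [[-9.74179524e-01  2.25774636e-01 -2.60323316e-04]
 [ 2.25774773e-01  9.74178425e-01 -1.46532227e-03]
 [-7.72312454e-05 -1.48626139e-03 -9.99998893e-01]] 85.43247492926528 [ 0.3301011  -0.52026009 -0.7871202 ]
```

View pics/top0.png

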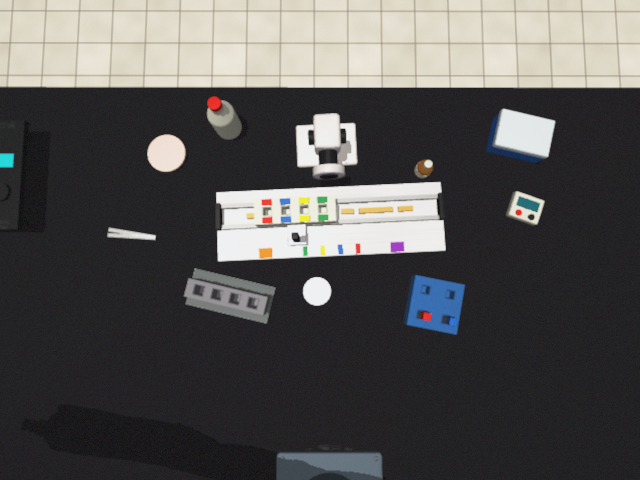

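View pics/side0.png

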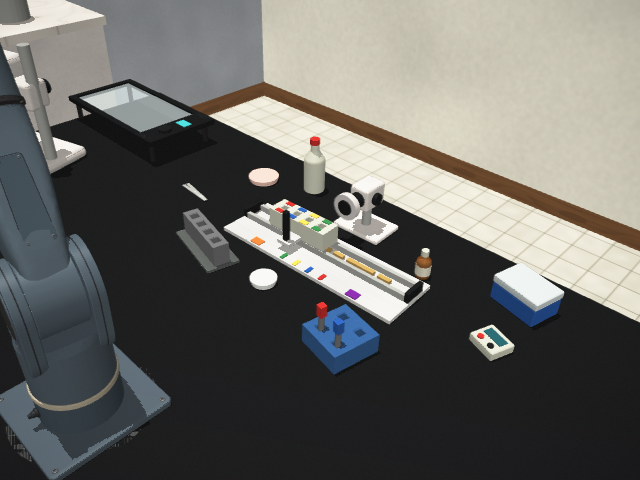

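The top view shows the rack at (436,304) with a red cap at (426,316) and a blue cap at (452,321). The other two pockets are empty. The carrier's post is at (297,237), the violet mark at (398,247), the orange mark at (266,253), and the stand at (229,296). The side view confirms only two tubes, red (322,310) and blue (339,325).

```bash
cat > h.py <<'E'
import numpy as np,cv2
from bench import r,cams,job
R=lambda v:np.round(v,1).tolist()
def img(n):
    d=cams.get_image(n); d["f"]=240/np.tan(np.radians(d["vertical_fov"]/2))
    d["hsv"]=cv2.cvtColor(d["pixels"],cv2.COLOR_RGB2HSV); return d
def ray(d,p):
    v=np.array([(p[0]-d["cx"])/d["f"],(p[1]-d["cy"])/d["f"],1]); return np.array(d["origin"]),np.array(d["attitude"])@v
def onz(d,p,z):
    o,v=ray(d,p); return (o+v*(z-o[2])/v[2])[:2]
def pix(d,P):
    c=np.array(d["attitude"]).T@(np.array(P)-d["origin"]); return c[:2]/c[2]*d["f"]+[d["cx"],d["cy"]]
def tri(d1,p1,d2,p2):
    A=[];b=[]
    for d,p in((d1,p1),(d2,p2)):
        o,v=ray(d,p); v/=np.linalg.norm(v); M=np.eye(3)-np.outer(v,v); A.append(M); b.append(M@o)
    return np.linalg.lstsq(np.vstack(A),np.hstack(b),rcond=None)[0]
H={"red":[(0,8),(172,180)],"orange":[(9,19)],"yellow":[(24,35)],"green":[(50,80)],"blue":[(100,120)],"violet":[(130,160)]}
def blobs(d,c,box=None,smin=150,vmin=60,amin=6):
    m=0
    for a,b in H[c]: m=m|cv2.inRange(d["hsv"],(a,smin,vmin),(b,255,255))
    if box:
        k=np.zeros_like(m); x0,y0,x1,y1=box; k[y0:y1,x0:x1]=1; m=m*k
    n,l,s,c=cv2.connectedComponentsWithStats(m)
    return [(R(c[i]),int(s[i][4]),s[i][:4].tolist()) for i in range(1,n) if s[i][4]>=amin],m
E
python3 - <<'E'
from h import *
d=img("top");e=img("side")
for c in H:
    print(c,"top",[b for b in blobs(d,c)[0] if 150<b[0][0]<480 and 180<b[0][1]<350]); print("   side",[b for b in blobs(e,c)[0] if 220<b[0][0]<420 and 190<b[0][1]<380])
def hs(D,x,y): return D["hsv"][y,x].tolist()
print([hs(d,*p) for p in((426,316),(452,321),(440,305),(230,310),(215,275),(210,290))])
print([hs(e,*p) for p in((322,310),(339,325),(340,350))])
E
python3 - <<'E'
import cv2
a=cv2.imread("pics/top0.png");b=cv2.imread("pics/side0.png")
import numpy as np
f=lambda x:cv2.resize(x,None,fx=4,fy=4,interpolation=cv2.INTER_NEAREST)
c=np.vstack([np.hstack([f(a[265:340,400:475]),f(b[285:360,300:375])]),np.hstack([f(a[260:330,180:255]),f(a[190:260,255:330])])])
cv2.imwrite("pics/c0.png",c)
E
```

```text
red top [([266.0, 202.0], 45, [262, 200, 9, 5]), ([267.1, 219.9], 46, [263, 217, 9, 6]), ([357.6, 247.8], 31, [356, 244, 4, 9]), ([425.4, 315.8], 75, [421, 312, 10, 9])]
   side [([290.3, 203.3], 25, [286, 201, 9, 5]), ([279.2, 209.7], 22, [275, 208, 9, 5]), ([321.5, 276.7], 25, [318, 274, 8, 6]), ([321.2, 309.6], 160, [316, 302, 12, 17])]
orange top [([265.3, 252.7], 100, [260, 249, 12, 9])]
   side [([257.2, 240.7], 63, [251, 237, 14, 8])]
yellow top [([303.3, 200.1], 48, [299, 198, 10, 5]), ([304.0, 218.0], 45, [300, 216, 9, 5]), ([322.3, 250.2], 30, [321, 246, 4, 9])]
   side [([314.0, 215.5], 22, [310, 214, 9, 4]), ([303.3, 222.0], 27, [299, 220, 9, 5]), ([295.8, 262.3], 24, [292, 260, 8, 6])]
green top [([322.0, 199.4], 37, [318, 197, 9, 5]), ([322.7, 217.2], 37, [319, 215, 8, 5]), ([305.0, 250.5], 24, [304, 247, 3, 8])]
   side [([326.5, 221.5], 18, [323, 220, 8, 4]), ([315.9, 228.4], 18, [313, 227, 7, 4]), ([283.2, 255.4], 13, [281, 254, 6, 4])]
blue top [([285.0, 201.0], 45, [281, 199, 9, 5]), ([285.3, 219.0], 44, [281, 217, 10, 5]), ([340.0, 249.0], 27, [339, 245, 3, 9]), ([434.6, 303.4], 2575, [404, 275, 61, 60])]
   side [([302.0, 209.5], 22, [298, 208, 9, 4]), ([291.9, 215.8], 18, [289, 214, 7, 5]), ([308.4, 269.3], 23, [305, 267, 8, 6]), ([340.6, 338.6], 3145, [302, 304, 77, 70])]
violet top [([396.8, 246.5], 93, [391, 243, 13, 8])]
   side [([352.3, 293.9], 82, [345, 289, 15, 10])]
[[1, 204, 235], [108, 189, 212], [107, 175, 175], [72, 10, 126], [75, 8, 124], [144, 8, 153]]
[[1, 201, 150], [109, 187, 123], [107, 161, 177]]
```

View pics/c0.png

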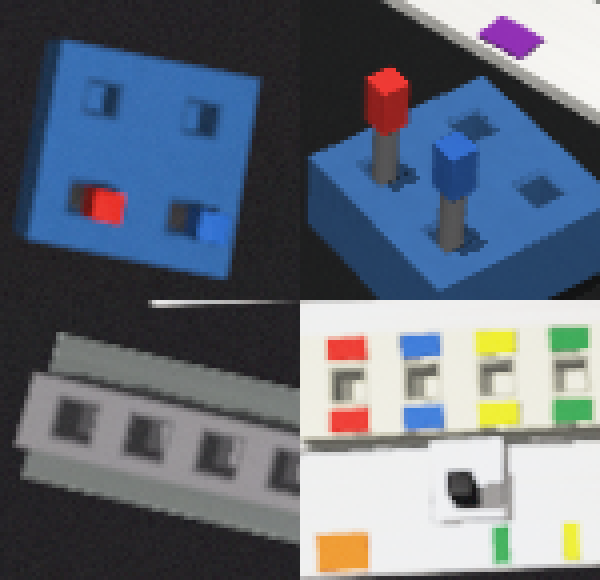

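The crop shows the red cap's top face at about (427.5,316.5) and the blue cap's at about (453,321). The rack's top corners are near (414.5,275), (465,284.5), (457,335) and (407,325), so it is turned about 10°.

```bash
cat >> h.py <<'E'
MK={"orange":(.15,(265.8,253.2),(257.7,241.2)),}
E
python3 - <<'E'
from h import *
d=img("top");e=img("side")
T={-150:(396.8,246.5),-60:(357.6,247.8),-20:(340,249),20:(322.3,250.2),60:(305,250.5),150:(265.3,252.7)}
S={-150:(352.3,293.9),-60:(321.5,276.7),-20:(308.4,269.3),20:(295.8,262.3),60:(283.2,255.4),150:(257.2,240.7)}
for nm,D,Q in(("top",d,T),("side",e,S)):
    y=np.array(list(Q)); P=np.array([onz(D,np.add(p,.5) if 0 else p,12) for p in Q.values()])
    A=np.c_[y,np.ones(6)]; c,_,_,_=np.linalg.lstsq(A,P,rcond=None)
    u=c[0]/np.linalg.norm(c[0]); print(nm,"mid",R(c[1]),"scale",np.linalg.norm(c[0]),"yaw",np.degrees(np.arctan2(-u[0],u[1])),"res",np.abs(A@c-P).max(), P.round(1).tolist())
# tabs -> slots
Tt={"red":((266,202),(267.1,219.9)),"blue":((285,201),(285.3,219)),"yellow":((303.3,200.1),(304,218)),"green":((322,199.4),(322.7,217.2))}
St={"red":((290.3,203.3),(279.2,209.7)),"blue":((302,209.5),(291.9,215.8)),"yellow":((314,215.5),(303.3,222)),"green":((326.5,221.5),(315.9,228.4))}
for k in Tt: print(k,R((onz(d,Tt[k][0],78)+onz(d,Tt[k][1],78))/2),R((onz(e,St[k][0],78)+onz(e,St[k][1],78))/2))
C=np.array([onz(d,p,46) for p in((414.5,275),(465.2,284.5),(457,334.7),(407,325))]); print("rack",C.round(1).tolist(),R(C.mean(0)),np.linalg.norm(np.roll(C,1,0)-C,axis=1))
for a,b in((1,0),(2,3)): v=C[b]-C[a];print(np.degrees(np.arctan2(-v[0],v[1])))
print("caps",R(onz(d,(427,316.3),104)),R(onz(d,(453,320.8),104)), R(tri(d,(425.4,315.8),e,(321.2,309.6))))
m=cv2.inRange(d["hsv"],(0,0,105),(180,60,255)); k=np.zeros_like(m);k[262:330,180:280]=255
# stand: pocket centres z=62
print("stand pk",[R(onz(d,p,62)) for p in((199,290.5),(217,294.5),(235,298.8),(253,303))])
E
```

```text
top mid [560.9, -5.5] scale 0.999519992484267 yaw 2.74719455577884 res 0.880804760443084 [[567.6, -155.0], [564.7, -65.7], [561.9, -25.6], [559.2, 14.7], [558.5, 54.1], [553.5, 144.4]]
side mid [560.7, -1.5] scale 1.0016541237747956 yaw 2.8303183885136978 res 0.48579467916408703 [[568.2, -151.6], [563.7, -61.8], [561.9, -21.4], [559.8, 18.4], [557.4, 59.0], [553.5, 148.3]]
red [639.9, 134.9] [640.5, 139.3]
blue [642.0, 94.8] [642.3, 97.8]
yellow [644.0, 54.9] [643.4, 58.6]
green [645.7, 14.6] [645.6, 18.8]
rack [[502.6, -187.6], [481.9, -298.3], [373.7, -277.3], [394.4, -169.2]] [438.1, -233.1] [109.70736663 112.60603423 110.19306748 110.01791631]
-10.615672200234867
-10.875549340850702
caps [417.4, -200.5] [408.3, -253.8] [416.6, -198.9, 91.9]
stand pk [[469.3, 280.2], [460.7, 241.3], [451.5, 202.4], [442.6, 163.6]]
```

```bash
cat >> h.py <<'E'
YAW=2.8; RO=np.array([646.7,0.7])   # rail yaw / origin, refined later by touch
def rail(x,y):
    a=np.radians(YAW); return RO+np.array([[np.cos(a),-np.sin(a)],[np.sin(a),np.cos(a)]])@[x,y]
def need(x,y,z,ang=90+YAW):
    s=r.sense(); M=np.array(s["ee_rot"]); p=np.array(s["ee_pos"])
    a=np.radians(ang); T=np.array([[-np.sin(a),np.cos(a),0],[np.cos(a),np.sin(a),0],[0,0,-1]]).T
    from scipy.spatial.transform import Rotation as Q
    v=np.degrees(Q.from_matrix(M.T@T).as_rotvec())
    d=np.array([x,y,z])-p
    print("turn/10",np.round(v/10,3),"| shift/40 cur",np.round(M.T@d/40,3),"after turn",np.round(T.T@d/40,3),"| pos",R(p),"t",round(s["time_s"],2),"F",R(s["force"]),"open",R(s["opening"]),"g",R(s["grasp_force"]))
E
python3 -m jog '[[[0,-1,0,0,0,-0.8,0.6],[0,-1,0,0,0,-0.79,0.6],[-0.8,-1,0,0,0,0,0.6],[-0.8,-1,0,0,0,0,0.6],[-0.8,-1,0,0,0,0,0.6]]]'
python3 -c "
from h import *
need(*rail(-60,76),200)"
```

```text
time_s: 0.92
ee_pos: [242.7, 462.4, 239.5]
ee_rot: [[-0.999, -0.05, 0.0], [-0.05, 0.999, 0.0], [-0.0, 0.0, -1.0]]
force: [1.0, 0.0, 0.5]
opening: 51.5
grasp_force: 0.0
turn/10 [0.002 0.002 0.006] | shift/40 cur [ -8.014 -10.13    0.986] after turn [ -8.024 -10.122   0.987] | pos [242.7, 462.4, 239.5] t 0.93 F [1.0, 0.0, 0.5] open 51.5 g 0.0
```

```bash
python3 -m jog '[[[-0.8,-1,0,0,0,0,0.5],[-0.8,-1,0,0,0,0,0.5],[-0.8,-1,0,0,0,0,0.5],[-0.8,-1,0,0,0,0,0.5],[-0.8,-1,0,0,0,0,0.5]]]' >/dev/null
python3 -m jog '[[[-0.8,-1,0,0,0,0,0.5],[-0.8,-1,0,0,0,0,0.5],[-0.8,-1,0,0,0,0,0.5],[-0.8,-1,0,0,0,0,0.5],[-0.8,-1,0,0,0,0,0.5]]]' >/dev/null
python3 -m jog '[[[0,0,0,0,0,0,0.5],[0,0,0,0,0,0,0.5],[0,0,0,0,0,0,0.5],[0,0,0,0,0,0,0.5],[0,0,0,0,0,0,0.5]]]' >/dev/null
python3 -c "
from h import *
need(*rail(-60,76),95)
import cv2
d=img('top');e=img('side')
print(pix(d,[*rail(-60,76),120]),pix(e,[*rail(-60,76),120]))
import numpy as np
f=lambda x:cv2.resize(x,None,fx=3,fy=3)[:,:,::-1]
cv2.imwrite('pics/g1.png',np.hstack([f(d['pixels'][160:290,240:370]),f(e['pixels'][160:290,230:360])]))"
```

```text
turn/10 [0.001 0.001 0.011] | shift/40 cur [-0.042 -0.178  3.611] after turn [-0.043 -0.177  3.611] | pos [581.0, 80.7, 239.5] t 2.8 F [1.1, -0.8, 0.8] open 42.6 g 0.0
[293.62205784 235.37734284] [286.29833141 211.16875433]
```

View pics/g1.png

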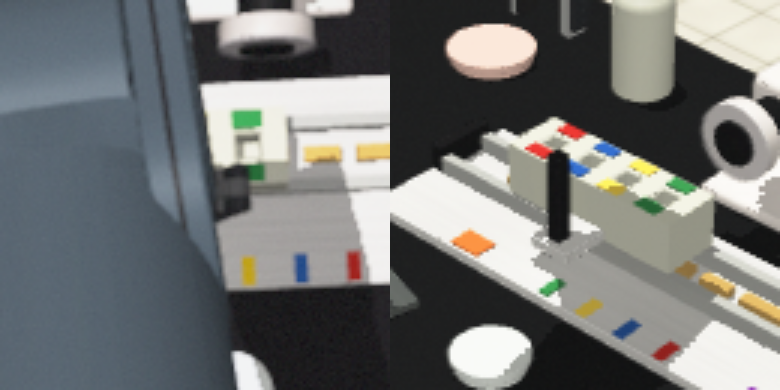

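The side view shows the post's top at about (286.7,210.7), within a pixel of my prediction. I'll go down and pinch it.

```bash
python3 -m jog '[[[-0.04,-0.18,0.6,0,0,0,0.5],[0,0,0.8,0,0,0,0.5],[0,0,0.8,0,0,0,0.5],[0,0,0.8,0,0,0,0.5],[0,0,0.6,0,0,0,0.5]]]' >/dev/null
python3 -m jog '[[[0,0,0,0,0,0,0.5],[0,0,0,0,0,0,0.5],[0,0,0,0,0,0,0],[0,0,0,0,0,0,0],[0,0,0,0,0,0,0]]]'
python3 -m jog '[[[0,0,0,0,0,0,0],[0,0,0,0,0,0,0],[0,0,0,0,0,0,0],[0,0,0,0,0,0,0],[0,0,0,0,0,0,0]]]'
python3 -c "
from h import *
need(*rail(-60,-150),95)"
```

```text
time_s: 4.15
ee_pos: [583.7, 72.9, 96.5]
ee_rot: [[-0.999, -0.05, 0.002], [-0.05, 0.999, 0.0], [-0.002, 0.0, -1.0]]
force: [-0.5, 0.5, 6.6]
opening: 13.0
grasp_force: 58.4
time_s: 4.78
ee_pos: [583.8, 72.9, 96.5]
ee_rot: [[-0.999, -0.05, 0.002], [-0.05, 0.999, 0.0], [-0.002, 0.0, -1.0]]
force: [-0.7, -0.3, 7.3]
opening: 13.0
grasp_force: 58.4
turn/10 [0.001 0.01  0.004] | shift/40 cur [ 0.021 -5.631  0.036] after turn [ 0.016 -5.631  0.037] | pos [583.8, 72.9, 96.5] t 4.78 F [-0.7, -0.3, 7.3] open 13.0 g 58.4
```

```bash

python3 -m jog '[[[0,-0.5,0,0,0,0,0],[0,-0.5,0,0,0,0,0],[0,-0.5,0,0,0,0,0],[0,-0.5,0,0,0,0,0],[0,-0.5,0,0,0,0,0]]]'
python3 -m jog '[[[0,-0.5,0,0,0,0,0],[0,-0.5,0,0,0,0,0],[0,-0.5,0,0,0,0,0],[0,-0.5,0,0,0,0,0],[0,-0.5,0,0,0,0,0]]]'
python3 -m jog '[[[0,-0.3,0,0,0,0,0],[0,-0.2,0,0,0,0,0],[0,-0.13,0,0,0,0,0],[0,0,0,0,0,0,0],[0,0,0,0,0,0,0]]]'
python3 -c "
from h import *
need(*rail(-60,-150),95)"
```

```text
time_s: 5.4
ee_pos: [588.2, -21.7, 96.5]
ee_rot: [[-0.999, -0.053, 0.0], [-0.053, 0.999, 0.007], [-0.001, 0.007, -1.0]]
force: [-7.1, 33.3, 15.8]
opening: 12.9
grasp_force: 62.6
time_s: 6.02
ee_pos: [593.2, -125.8, 96.5]
ee_rot: [[-0.999, -0.051, 0.001], [-0.051, 0.999, 0.002], [-0.001, 0.002, -1.0]]
force: [-3.9, 5.6, 8.6]
opening: 13.2
grasp_force: 62.4
time_s: 6.65
ee_pos: [594.6, -153.6, 96.5]
ee_rot: [[-0.999, -0.048, 0.001], [-0.048, 0.999, -0.002], [-0.001, -0.002, -1.0]]
force: [-2.2, -4.7, 5.5]
opening: 13.1
grasp_force: 62.1
turn/10 [-0.011  0.008 -0.003] | shift/40 cur [0.009 0.04  0.038] after turn [0.009 0.04  0.038] | pos [594.6, -153.6, 96.5] t 6.65 F [-2.2, -4.7, 5.5] open 13.1 g 62.1
```

```bash

python3 -m jog '[[[0,0,0,0,0,0,0.35],[0,0,0,0,0,0,0.35],[0,0,0,0,0,0,0.35],[0,0,0,0,0,0,0],[0,0,0,0,0,0,0]]]'
python3 -m jog '[[[0,0,0,0,0,0,0],[0,0,0,0,0,0,0],[0,0,0,0,0,0,0],[0,0,0,0,0,0,0],[0,0,0,0,0,0,0]]]'
python3 -c "
from h import *
need(*rail(-60,-150),95);print(R(r.sense()['joint_positions']))"
```

```text
time_s: 7.28
ee_pos: [594.4, -152.8, 95.5]
ee_rot: [[-0.999, -0.049, 0.0], [-0.049, 0.999, -0.001], [-0.0, -0.001, -1.0]]
force: [-0.1, -3.8, 1.2]
opening: 13.0
grasp_force: 58.7
time_s: 7.9
ee_pos: [594.4, -152.8, 95.5]
ee_rot: [[-0.999, -0.049, 0.0], [-0.049, 0.999, -0.001], [-0.0, -0.001, -1.0]]
force: [-0.5, -5.7, 3.7]
opening: 13.2
grasp_force: 58.7
turn/10 [-0.005  0.002  0.001] | shift/40 cur [0.007 0.02  0.012] after turn [0.007 0.02  0.012] | pos [594.4, -152.8, 95.5] t 7.9 F [-0.5, -5.7, 3.7] open 13.2 g 58.7
[7.8, 36.6, 3.5, 101.5, -3.0, 42.0, 105.7]
```

```bash

python3 -m jog '[[[0,0,0,0,0,0,0.4],[0,0,0,0,0,0,0.4],[0,-0.04,0,0,0,0,0.4],[0,0,0,0,0,0,0.4],[0,0,0,0,0,0,0.4]]]'
python3 -m jog '[[[0,0,0,0,0,0,0],[0,0,0,0,0,0,0],[0,0,0,0,0,0,0],[0,0,0,0,0,0,0],[0,0,0,0,0,0,0]]]'
python3 -m jog '[[[0,0,0,0,0,0,0.4],[0,0,0,0,0,0,0.4],[0,0,0,0,0,0,0.4],[0,0,0,0,0,0.5,0.4],[0,0,0,0,0,1,0.4]]]' > /dev/null
python3 -m jog '[[[0,0,0,0,0,1,0.4],[0,0,0,0,0,1,0.4],[0,0,0,0,0,1,0.4],[0,0,0,0,0,1,0.4],[0,0,0,0,0,1,0.4]]]' > /dev/null
python3 -m jog '[[[0,0,0,0,0,1,0.4],[0,0,0,0,0,1,0.4],[0,0,0,0,0,0.5,0.4],[0,0,0,0,0,0,0.4],[0,0,0,0,0,0,0.4]]]'
python3 -m jog '[[[0,0,0,0,0,0,0],[0,0,0,0,0,0,0],[0,0,0,0,0,0,0],[0,0,0,0,0,0,0],[0,0,0,0,0,0,0]]]'
python3 -c "
from h import *
need(*rail(-60,-150),95,2.8);print(R(r.sense()['joint_positions']))"
```

```text
time_s: 8.52
ee_pos: [594.4, -153.5, 95.3]
ee_rot: [[-0.999, -0.05, -0.0], [-0.05, 0.999, 0.0], [0.0, 0.0, -1.0]]
force: [0.2, 0.0, 0.3]
opening: 34.2
grasp_force: 0.0
time_s: 9.15
ee_pos: [594.5, -153.9, 95.5]
ee_rot: [[-0.999, -0.049, 0.0], [-0.049, 0.999, -0.0], [-0.0, -0.0, -1.0]]
force: [-0.4, -1.8, 2.7]
opening: 13.0
grasp_force: 58.9
time_s: 11.02
ee_pos: [594.5, -153.4, 95.3]
ee_rot: [[-0.052, 0.999, 0.0], [0.999, 0.052, 0.0], [0.0, 0.0, -1.0]]
force: [-0.2, 0.8, -0.0]
opening: 34.1
grasp_force: 0.0
time_s: 11.65
ee_pos: [592.8, -153.8, 95.5]
ee_rot: [[-0.05, 0.999, -0.002], [0.999, 0.05, 0.001], [0.001, -0.002, -1.0]]
force: [-7.1, 1.7, 5.9]
opening: 13.1
grasp_force: 60.0
turn/10 [-0.014 -0.005  0.004] | shift/40 cur [0.042 0.035 0.012] after turn [0.042 0.035 0.012] | pos [592.8, -153.8, 95.5] t 11.65 F [-7.1, 1.7, 5.9] open 13.1 g 60.0
[-7.6, 40.1, 29.5, 102.1, -26.7, 45.0, 38.3]
```

```bash
sed -i 's/^YAW=.*/YAW=2.8; RO=np.array([645.3,-1.5])   # refined by touch/' h.py
python3 -m jog '[[[0,0,0,0,0,0,0.4],[0,0,0,0,0,0,0.4],[0,0,-0.9,0,0,0,0.4],[0,0,-0.9,0,0,0,0.4],[0,0,-0.9,0,0,-0.65,0.4]]]'>/dev/null
python3 -m jog '[[[0,0,0,0,0,-1,0.4],[0,0,0,0,0,-1,0.4],[0,0,0,0,0,-1,0.4],[0,0,0,0,0,-1,0.4],[0,0,0,0,0,-1,0.4]]]' >/dev/null
python3 -m jog '[[[0,0,0,0,0,-1,0.4],[0,0,0,0,0,-1,0.4],[0,0,0,0,0,0,0.4],[0,0,0,0,0,0,0.4],[0,0,0,0,0,0,0.4]]]'>/dev/null
python3 -c "
from h import *
need(415.4,-200.9,80,79.3)
d=img('top');print([ (blobs(d,c,(340,180,480,235),amin=15)[0]) for c in('red','blue','yellow','green')])"
```

```text
turn/10 [-0.001 -0.    -0.007] | shift/40 cur [ 4.176 -2.001  3.082] after turn [ 4.179 -1.996  3.081] | pos [594.5, -153.5, 203.2] t 13.53 F [-0.6, -0.9, 0.6] open 33.9 g 0.0
[[([371.0, 197.0], 45, [367, 195, 9, 5]), ([372.0, 215.0], 45, [368, 213, 9, 5])], [([389.6, 196.0], 43, [385, 194, 10, 5])], [([407.2, 194.8], 36, [404, 193, 9, 5])], []]
```

```bash

python3 -m jog '[[[0.83,-0.4,0,0,0,0,0.4],[0.83,-0.4,0,0,0,0,0.4],[0.84,-0.4,0,0,0,0,0.4],[0.84,-0.4,0,0,0,0,0.4],[0.84,-0.4,0,0,0,0,0.4]]]'>/dev/null
python3 -m jog '[[[0,0,0,0,0,0,0.4],[0,0,0,0,0,0,0.4],[0,0,0.5,0,0,0,0.4],[0,0,0.5,0,0,0,0.4],[0,0,0,0,0,0,0.4]]]'
python3 -c "
from h import *
need(415.4,-200.9,80,79.3)
d=img('top');e=img('side');print(R(onz(d,(371.5,206),78)),rail(0,-90))
cv2.imwrite('pics/g2.png',cv2.resize(e['pixels'][240:400,250:410],None,fx=3,fy=3)[:,:,::-1])"
```

```text
time_s: 14.82
ee_pos: [415.6, -200.6, 162.3]
ee_rot: [[-0.983, 0.184, -0.002], [0.184, 0.983, 0.001], [0.002, 0.0, -1.0]]
force: [0.9, 0.4, -0.1]
opening: 34.4
grasp_force: 0.0
turn/10 [ 0.002 -0.013  0.01 ] | shift/40 cur [-0.    -0.009  2.056] after turn [ 0.004 -0.008  2.056] | pos [415.6, -200.6, 162.3] t 14.82 F [0.9, 0.4, -0.1] open 34.4 g 0.0
[650.6, -91.5] [649.69647928 -91.39255236]
```

View pics/g2.png

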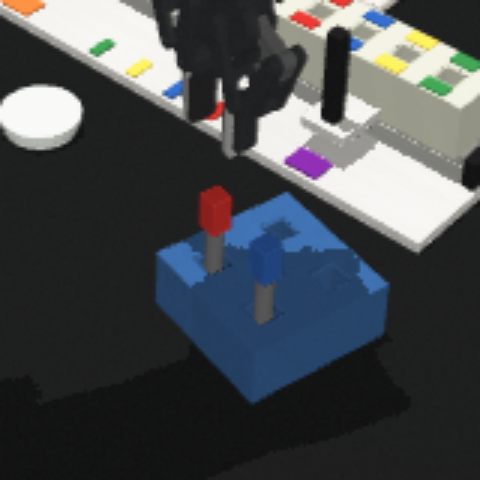

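The jaws hang straight above the red cap, with the other tube clear. I'll go down and pinch along rack y, then x.

```bash

python3 -m jog '[[[0,0,0.7,0,0,0,0.4],[0,0,0.7,0,0,0,0.4],[0,0,0.65,0,0,0,0.4],[0,0,0,0,0,0,0.4],[0,0,0,0,0,0,0.2]]]'
python3 -m jog '[[[0,0,0,0,0,0,0],[0,0,0,0,0,0,0],[0,0,0,0,0,0,0],[0,0,0,0,0,0,0],[0,0,0,0,0,0,0]]]'
python3 -m jog '[[[0,0,0,0,0,0,0.4],[0,0,0,0,0,0,0.4],[0,0,0,0,0,0,0.4],[0,0,0,0,0,1,0.4],[0,0,0,0,0,1,0.4]]]' > /dev/null
python3 -m jog '[[[0,0,0,0,0,1,0.4],[0,0,0,0,0,1,0.4],[0,0,0,0,0,1,0.4],[0,0,0,0,0,1,0.4],[0,0,0,0,0,1,0.4]]]' > /dev/null
python3 -m jog '[[[0,0,0,0,0,1,0.4],[0,0,0,0,0,1,0.4],[0,0,0,0,0,0,0.4],[0,0,0,0,0,0,0.4],[0,0,0,0,0,0,0.2]]]'
python3 -m jog '[[[0,0,0,0,0,0,0],[0,0,0,0,0,0,0],[0,0,0,0,0,0,0],[0,0,0,0,0,0,0],[0,0,0,0,0,0,0]]]'
python3 -c "
from h import *
need(415.4,-200.9,80,-10.7)"
```

```text
time_s: 15.55
ee_pos: [416.1, -201.6, 82.3]
ee_rot: [[-0.983, 0.185, 0.001], [0.185, 0.983, -0.0], [-0.001, -0.0, -1.0]]
force: [-0.6, 0.6, 0.5]
opening: 17.9
grasp_force: 0.0
time_s: 16.18
ee_pos: [416.1, -201.6, 82.4]
ee_rot: [[-0.983, 0.185, 0.002], [0.185, 0.983, -0.001], [-0.002, -0.0, -1.0]]
force: [0.0, 0.0, 8.9]
opening: 14.9
grasp_force: 60.7
time_s: 18.05
ee_pos: [415.3, -201.3, 81.3]
ee_rot: [[0.183, 0.983, 0.0], [0.983, -0.183, 0.0], [0.0, 0.0, -1.0]]
force: [-0.0, -0.4, -0.6]
opening: 17.5
grasp_force: 0.0
time_s: 18.68
ee_pos: [415.3, -201.4, 81.5]
ee_rot: [[0.185, 0.983, 0.0], [0.983, -0.185, -0.0], [0.0, 0.0, -1.0]]
force: [-1.2, 0.4, 5.4]
opening: 15.1
grasp_force: 58.7
turn/10 [ 0.001 -0.     0.006] | shift/40 cur [0.012 0.    0.036] after turn [0.012 0.    0.036] | pos [415.3, -201.4, 81.5] t 18.68 F [-1.2, 0.4, 5.4] open 15.1 g 58.7
```

```bash

python3 -m jog '[[[0,0,-0.5,0,0,0,0],[0,0,-0.9,0,0,0,0],[0,0,-1,0,0,0,0],[0,0,-1,0,0,-0.7,0],[0,0,0,0,0,-0.65,0]]]'
python3 -c "
from h import *
need(*rail(0,-90),111.5,2.8)"
```

```text
time_s: 19.3
ee_pos: [416.5, -202.0, 219.6]
ee_rot: [[-0.054, 0.999, 0.004], [0.999, 0.054, -0.001], [-0.002, 0.004, -1.0]]
force: [-0.4, 0.2, -1.1]
opening: 15.4
grasp_force: 58.6
turn/10 [0.024 0.01  0.03 ] | shift/40 cur [2.45  5.958 2.724] after turn [2.477 5.957 2.702] | pos [416.5, -202.0, 219.6] t 19.3 F [-0.4, 0.2, -1.1] open 15.4 g 58.6
```

```bash

python3 -m jog '[[[0.4,0.9,0,0,0,0.03,0],[0.4,0.9,0,0,0,0,0],[0.4,0.9,0,0,0,0,0],[0.4,0.9,0,0,0,0,0],[0.4,0.9,0,0,0,0,0]]]' >/dev/null
python3 -m jog '[[[0.3,0.9,0,0,0,0,0],[0.17,0.55,0,0,0,0,0],[0,0,0.5,0,0,0,0],[0,0,0,0,0,0,0],[0,0,0,0,0,0,0]]]'
python3 -c "
from h import *
need(*rail(0,-90),111.5,2.8)
d=img('top');e=img('side')
print(pix(e,[*rail(0,-90),124+86]))
f=lambda x:cv2.resize(x,None,fx=3,fy=3)[:,:,::-1]
cv2.imwrite('pics/g3.png',np.hstack([f(d['pixels'][150:280,340:470]),f(e['pixels'][150:280,290:420])]))"
```

```text
time_s: 20.55
ee_pos: [648.5, -92.1, 197.7]
ee_rot: [[-0.044, 0.999, -0.0], [0.999, 0.044, -0.0], [-0.0, -0.0, -1.0]]
force: [-0.8, -0.2, -0.9]
opening: 15.1
grasp_force: 58.6
turn/10 [-0.     0.001 -0.027] | shift/40 cur [0.017 0.032 2.155] after turn [0.017 0.032 2.155] | pos [648.5, -92.1, 197.7] t 20.55 F [-0.8, -0.2, -0.9] open 15.1 g 58.6
[360.95997431 193.98491307]
```

View pics/g3.png

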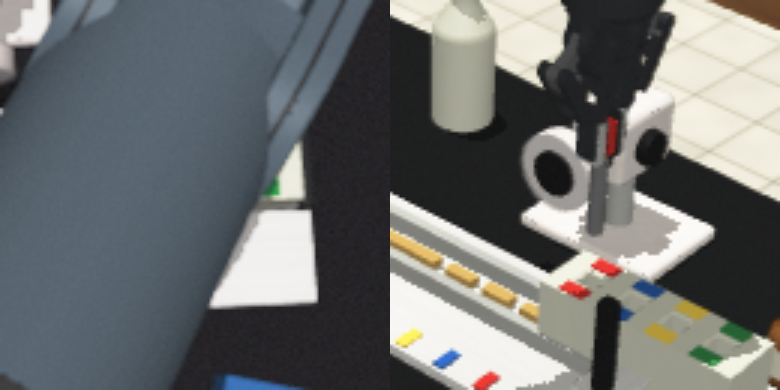

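The side view shows the tube upright over the red slot. I'll lower it, checking the force on the way.

```bash

python3 -m jog '[[[0.02,0.03,0.4,0,0,-0.03,0],[0,0,0.4,0,0,0,0],[0,0,0.3,0,0,0,0],[0,0,0.2,0,0,0,0],[0,0,0.2,0,0,0,0]]]'
python3 -m jog '[[[0,0,0.2,0,0,0,0],[0,0,0.2,0,0,0,0],[0,0,0.2,0,0,0,0],[0,0,0,0,0,0,0],[0,0,0,0,0,0,0]]]'
python3 -c "
from h import *
need(*rail(0,-90),111.5,2.8)"
```

```text
time_s: 21.28
ee_pos: [649.8, -91.1, 136.8]
ee_rot: [[-0.05, 0.999, -0.0], [0.999, 0.05, -0.0], [-0.0, -0.0, -1.0]]
force: [0.8, 0.4, 0.2]
opening: 15.1
grasp_force: 58.6
time_s: 21.9
ee_pos: [649.9, -91.1, 113.5]
ee_rot: [[-0.05, 0.999, 0.0], [0.999, 0.05, -0.0], [-0.0, 0.0, -1.0]]
force: [0.8, -0.4, -0.3]
opening: 14.9
grasp_force: 58.6
turn/10 [0.002 0.001 0.004] | shift/40 cur [-0.007 -0.005  0.05 ] after turn [-0.007 -0.005  0.05 ] | pos [649.9, -91.1, 113.5] t 21.9 F [0.8, -0.4, -0.3] open 14.9 g 58.6
```

```bash

python3 -m jog '[[[0,0,0.05,0,0,0,0],[0,0,0,0,0,0,0.3],[0,0,0,0,0,0,0.3],[0,0,0,0,0,0,0.3],[0,0,-0.8,0,0,0,0.4]]]'
python3 -m jog '[[[0,0,-0.9,0,0,0,0.4],[0,0,-0.6,0,0,-1,0.4],[0,0,0,0,0,-1,0.4],[0,0,0,0,0,-1,0.4],[0,0,0,0,0,-1,0.4]]]' >/dev/null
python3 -m jog '[[[0,0,0,0,0,-1,0.4],[0,0,0,0,0,-1,0.4],[0,0,0,0,0,-1,0.4],[0,0,0,0,0,-0.65,0.4],[0,0,0,0,0,0,0.4]]]' >/dev/null
python3 -c "
from h import *
need(406.5,-254.8,81.5,79.3)"
```

```text
time_s: 22.52
ee_pos: [648.5, -90.3, 141.6]
ee_rot: [[-0.05, 0.999, -0.004], [0.999, 0.05, 0.001], [0.001, -0.004, -1.0]]
force: [-0.3, -0.3, 0.0]
opening: 34.2
grasp_force: 0.0
turn/10 [ 0.001  0.001 -0.001] | shift/40 cur [ 5.214 -5.149  3.047] after turn [ 5.215 -5.147  3.049] | pos [649.7, -91.2, 203.4] t 23.77 F [0.0, 0.5, -0.5] open 34.2 g 0.0
```

```bash

python3 -m jog '[[[0.74,-0.74,0,0,0,0,0.4],[0.75,-0.74,0,0,0,0,0.4],[0.75,-0.74,0,0,0,0,0.4],[0.75,-0.74,0,0,0,0,0.4],[0.75,-0.74,0,0,0,0,0.4]]]'>/dev/null
python3 -m jog '[[[0.75,-0.74,0,0,0,0,0.4],[0.74,-0.72,0,0,0,0,0.4],[0,0,0.4,0,0,0,0.4],[0,0,0.4,0,0,0,0.4],[0,0,0,0,0,0,0.4]]]'
python3 -c "
from h import *
need(406,-255,81.5,79.3)
e=img('side')
cv2.imwrite('pics/g4.png',cv2.resize(e['pixels'][190:390,230:430],None,fx=3,fy=3)[:,:,::-1])"
```

```text
time_s: 25.02
ee_pos: [405.4, -254.9, 170.7]
ee_rot: [[-0.982, 0.188, -0.002], [0.188, 0.982, 0.001], [0.002, 0.0, -1.0]]
force: [0.7, -0.4, -0.1]
opening: 34.4
grasp_force: 0.0
turn/10 [ 0.002 -0.01  -0.011] | shift/40 cur [-0.018  0.     2.231] after turn [-1.400e-02  1.000e-03  2.231e+00] | pos [405.4, -254.9, 170.7] t 25.02 F [0.7, -0.4, -0.1] open 34.4 g 0.0
```

View pics/g4.png

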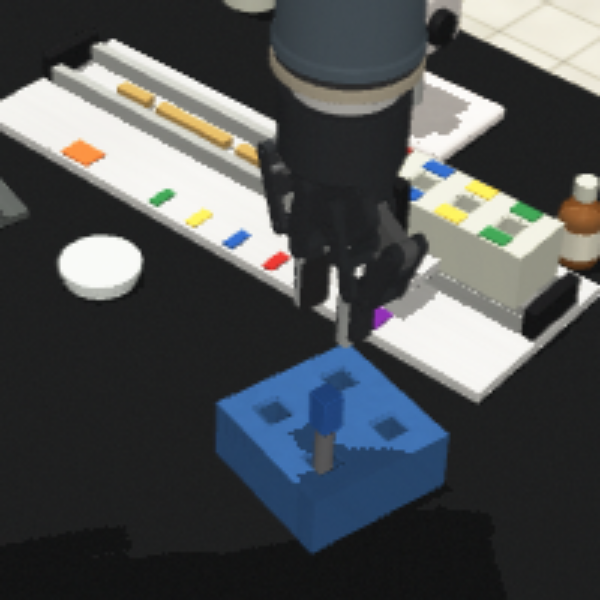

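The view shows the jaws above the blue tube. The other three pockets are empty, so there are just two tubes.

```bash

python3 -m jog '[[[0,0,0.75,0,0,0,0.4],[0,0,0.75,0,0,0,0.4],[0,0,0.73,0,0,0,0.4],[0,0,0,0,0,0,0.4],[0,0,0,0,0,0,0.2]]]'
python3 -m jog '[[[0,0,0,0,0,0,0],[0,0,0,0,0,0,0],[0,0,0,0,0,0,0],[0,0,0,0,0,0,0],[0,0,0,0,0,0,0]]]'
python3 -m jog '[[[0,0,0,0,0,0,0.4],[0,0,0,0,0,0,0.4],[0,0,0,0,0,0,0.4],[0,0,0,0,0,1,0.4],[0,0,0,0,0,1,0.4]]]' > /dev/null
python3 -m jog '[[[0,0,0,0,0,1,0.4],[0,0,0,0,0,1,0.4],[0,0,0,0,0,1,0.4],[0,0,0,0,0,1,0.4],[0,0,0,0,0,1,0.4]]]' > /dev/null
python3 -m jog '[[[0,0,0,0,0,1,0.4],[0,0,0,0,0,1,0.4],[0,0,0,0,0,0,0.4],[0,0,0,0,0,0,0.4],[0,0,0,0,0,0,0.2]]]'
python3 -m jog '[[[0,0,0,0,0,0,0],[0,0,0,0,0,0,0],[0,0,0,0,0,0,0],[0,0,0,0,0,0,0],[0,0,0,0,0,0,0]]]'
python3 -m jog '[[[0,0,-0.5,0,0,0,0],[0,0,-0.9,0,0,0,0],[0,0,-1,0,0,0,0],[0,0,-1,0,0,-0.7,0],[0,0,0,0,0,-0.65,0]]]' >/dev/null
python3 -c "
from h import *
need(*rail(0,-130),111.5,2.8)"
```

```text
time_s: 25.7
ee_pos: [406.6, -255.6, 83.2]
ee_rot: [[-0.983, 0.185, 0.001], [0.185, 0.983, -0.001], [-0.001, -0.0, -1.0]]
force: [0.2, -0.5, 0.6]
opening: 17.5
grasp_force: 0.0
time_s: 26.32
ee_pos: [406.8, -255.6, 83.3]
ee_rot: [[-0.983, 0.185, 0.002], [0.185, 0.983, -0.001], [-0.002, -0.001, -1.0]]
force: [-0.6, 0.8, 7.6]
opening: 14.6
grasp_force: 60.3
time_s: 28.2
ee_pos: [406.0, -255.2, 82.2]
ee_rot: [[0.183, 0.983, 0.0], [0.983, -0.183, 0.0], [0.0, 0.0, -1.0]]
force: [-0.1, 0.2, 0.1]
opening: 17.8
grasp_force: 0.0
time_s: 28.82
ee_pos: [406.0, -255.2, 82.3]
ee_rot: [[0.185, 0.983, 0.0], [0.983, -0.185, -0.0], [0.0, 0.0, -1.0]]
force: [-0.6, 1.5, 5.9]
opening: 14.8
grasp_force: 58.8
turn/10 [0.021 0.013 0.029] | shift/40 cur [2.79  6.266 2.74 ] after turn [2.816 6.261 2.723] | pos [407.0, -256.1, 220.4] t 29.45 F [-0.0, -0.4, -1.1] open 15.1 g 58.5
```

```bash

python3 -m jog '[[[0.42,0.9,0,0,0,0.01,0],[0.42,0.9,0,0,0,0,0],[0.42,0.9,0,0,0,0,0],[0.42,0.9,0,0,0,0,0],[0.42,0.9,0,0,0,0,0]]]' >/dev/null
python3 -m jog '[[[0.42,0.9,0,0,0,0,0],[0.3,0.85,0,0,0,0,0],[0,0,0.4,0,0,0,0],[0,0,0,0,0,0,0],[0,0,0,0,0,0,0]]]'
python3 -c "
from h import *
need(*rail(0,-130),112.3,2.8)"
```

```text
time_s: 30.7
ee_pos: [649.4, -131.3, 202.4]
ee_rot: [[-0.046, 0.999, -0.0], [0.999, 0.046, -0.0], [-0.0, -0.0, -1.0]]
force: [-0.8, 0.5, -0.6]
opening: 14.9
grasp_force: 58.6
turn/10 [-0.002  0.001 -0.014] | shift/40 cur [-0.004  0.057  2.252] after turn [-0.004  0.056  2.252] | pos [649.4, -131.3, 202.4] t 30.7 F [-0.8, 0.5, -0.6] open 14.9 g 58.6
```

```bash

python3 -m jog '[[[0,0.056,0.4,0,0,-0.015,0],[0,0,0.4,0,0,0,0],[0,0,0.3,0,0,0,0],[0,0,0.2,0,0,0,0],[0,0,0.2,0,0,0,0]]]'
python3 -m jog '[[[0,0,0.2,0,0,0,0],[0,0,0.2,0,0,0,0],[0,0,0.2,0,0,0,0],[0,0,0.1,0,0,0,0],[0,0,0,0,0,0,0]]]'
python3 -c "
from h import *
need(*rail(0,-130),112.3,2.8)"
```

```text
time_s: 31.32
ee_pos: [652.5, -130.4, 141.6]
ee_rot: [[-0.05, 0.999, -0.0], [0.999, 0.05, -0.0], [-0.0, -0.0, -1.0]]
force: [0.6, 0.3, -0.7]
opening: 15.2
grasp_force: 58.6
time_s: 31.95
ee_pos: [652.4, -130.3, 113.8]
ee_rot: [[-0.051, 0.999, -0.0], [0.999, 0.051, -0.0], [0.0, -0.0, -1.0]]
force: [-0.2, -0.2, -0.9]
opening: 14.9
grasp_force: 58.6
turn/10 [-0.002 -0.     0.01 ] | shift/40 cur [-0.025 -0.021  0.038] after turn [-0.025 -0.021  0.038] | pos [652.4, -130.3, 113.8] t 31.95 F [-0.2, -0.2, -0.9] open 14.9 g 58.6
```

```bash

python3 -m jog '[[[0,0,0.035,0,0,0,0],[0,0,0,0,0,0,0.3],[0,0,0,0,0,0,0.3],[0,0,0,0,0,0,0.3],[0,0,-0.8,0,0,0,0.4]]]' >/dev/null
python3 -m jog '[[[0,0,-0.9,0,0,0,0.4],[0,0,-0.6,0,0,-1,0.4],[0,0,0,0,0,-1,0.4],[0,0,0,0,0,-1,0.4],[0,0,0,0,0,-1,0.4]]]' >/dev/null
python3 -m jog '[[[0,0,0,0,0,-1,0.4],[0,0,0,0,0,-1,0.4],[0,0,0,0,0,-1,0.4],[0,0,0,0,0,-1,0.4],[0,0,0,0,0,-1,0.4]]]' >/dev/null
python3 -c "
from h import *
need(*rail(-60,-150),95)
d=img('top');e=img('side')
for c in('red','blue'): print(c,blobs(d,c,(355,170,480,235))[0],blobs(e,c,(300,190,430,290))[0])
for y in(-90,-130): print(R(pix(d,[*rail(0,y),134])),R(pix(e,[*rail(0,y),120])))
cv2.imwrite('pics/g5.png',cv2.resize(e['pixels'][170:300,290:450],None,fx=4,fy=4)[:,:,::-1])"
```

```text
turn/10 [-0.001  0.     0.041] | shift/40 cur [ 1.525 -0.509  2.745] after turn [ 1.521 -0.521  2.745] | pos [652.4, -130.5, 204.8] t 33.83 F [0.5, 0.4, 0.0] open 34.1 g 0.0
red [([372.4, 200.7], 99, [367, 195, 11, 13]), ([372.0, 215.0], 45, [368, 213, 9, 5])] [([357.6, 227.5], 108, [353, 221, 10, 14]), ([362.7, 239.2], 25, [360, 237, 7, 5]), ([351.4, 246.3], 32, [347, 244, 10, 6]), ([321.5, 276.7], 25, [318, 274, 8, 6])]
blue [] [([371.7, 234.1], 103, [368, 228, 9, 14]), ([376.8, 246.1], 23, [374, 244, 7, 5]), ([367.7, 254.5], 13, [366, 253, 5, 4]), ([308.4, 269.3], 23, [305, 267, 8, 6])]
[374.3, 202.2] [358.5, 228.3]
[393.8, 201.3] [372.8, 235.2]
```

View pics/g5.png

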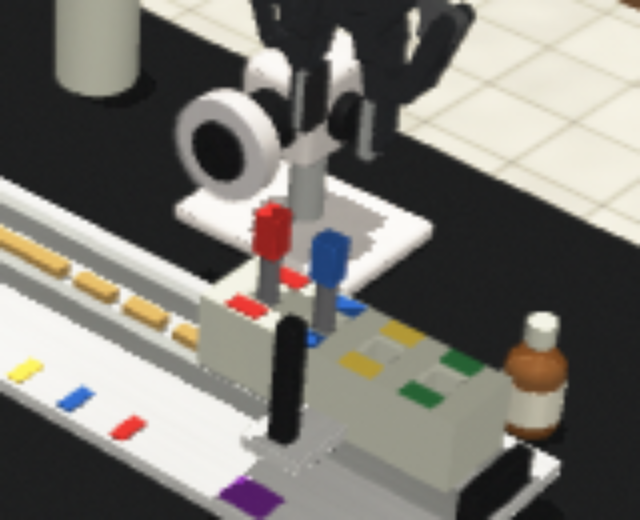

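Both tubes are upright and fully down in their slots, with caps at (357.6,227.5) and (371.7,234.1) against predictions of (358.5,228) and (372.8,235). Next I'll pinch the post.

```bash

python3 -m jog '[[[0.76,-0.26,0,0,0,0.04,0.4],[0.76,-0.26,0,0,0,0,0.4],[0,0,0,0,0,0,0.4],[0,0,0.7,0,0,0,0.4],[0,0,0.7,0,0,0,0.4]]]' >/dev/null
python3 -m jog '[[[0,0,0.7,0,0,0,0.4],[0,0,0.64,0,0,0,0.4],[0,0,0,0,0,0,0.4],[0,0,0,0,0,0,0.2],[0,0,0,0,0,0,0]]]' 
python3 -m jog '[[[0,0,0,0,0,0,0],[0,0,0,0,0,0,0],[0,0,0,0,0,0,0],[0,0,0,0,0,0,0],[0,0,0,0,0,0,0]]]' 
python3 -c "
from h import *
need(*rail(-60,-60),95)"
```

```text
time_s: 35.17
ee_pos: [593.7, -154.1, 96.3]
ee_rot: [[-0.999, -0.043, 0.002], [-0.043, 0.999, -0.0], [-0.002, -0.001, -1.0]]
force: [0.3, -1.2, -0.1]
opening: 13.0
grasp_force: 59.1
time_s: 35.8
ee_pos: [593.7, -154.0, 96.2]
ee_rot: [[-0.999, -0.044, 0.002], [-0.044, 0.999, -0.0], [-0.002, -0.0, -1.0]]
force: [0.5, 0.6, 6.3]
opening: 13.0
grasp_force: 60.0
turn/10 [-0.002  0.013 -0.03 ] | shift/40 cur [0.037 2.246 0.03 ] after turn [0.025 2.246 0.031] | pos [593.7, -154.0, 96.2] t 35.8 F [0.5, 0.6, 6.3] open 13.0 g 60.0
```

```bash

python3 -m jog '[[[0,0.15,0,0,0,0,0],[0,0.3,0,0,0,0,0],[0,0.3,0,0,0,0,0],[0,0.3,0,0,0,0,0],[0,0.3,0,0,0,0,0]]]' >/dev/null
python3 -m jog '[[[0,0.3,0,0,0,0,0],[0,0.3,0,0,0,0,0],[0,0.2,0,0,0,0,0],[0,0.1,0,0,0,0,0],[0,0,0,0,0,0,0]]]' 
python3 -c "
from h import *
need(*rail(-60,-60),95)"
```

```text
time_s: 37.05
ee_pos: [589.4, -64.4, 96.2]
ee_rot: [[-0.999, -0.043, 0.002], [-0.043, 0.999, -0.001], [-0.002, -0.001, -1.0]]
force: [-0.9, 0.9, 8.2]
opening: 13.2
grasp_force: 60.4
turn/10 [-0.003  0.01  -0.032] | shift/40 cur [0.027 0.002 0.03 ] after turn [0.027 0.003 0.03 ] | pos [589.4, -64.4, 96.2] t 37.05 F [-0.9, 0.9, 8.2] open 13.2 g 60.4
```

```bash

python3 -m jog '[[[0,0,0,0,0,0,0],[0,0,0,0,0,0,0],[0,0,0,0,0,0,0],[0,0,0,0,0,0,0],[0,0,0,0,0,0,0]]]' >/dev/null
python3 -m jog '[[[0,0,0,0,0,0,0],[0,0,0,0,0,0,0],[0,0,0,0,0,0,0],[0,0,0,0,0,0,0],[0,0,0,0,0,0,0]]]'
python3 -m jog '[[[0,0.2,0,0,0,0,0],[0,0.3,0,0,0,0,0],[0,0.3,0,0,0,0,0],[0,0.2,0,0,0,0,0],[0,0,0,0,0,0,0]]]'
python3 -m jog '[[[0,0,0,0,0,0,0],[0,0,0,0,0,0,0],[0,0,0,0,0,0,0],[0,0,0,0,0,0,0],[0,0,0,0,0,0,0]]]'
python3 -m jog '[[[0,0,0,0,0,0,0],[0,0,0,0,0,0,0],[0,0,0,0,0,0,0],[0,0,0,0,0,0,0],[0,0,0,0,0,0,0]]]'
python3 -c "
from h import *
need(*rail(-60,-20),95)
need(*rail(-60,150),95)"
```

```text
time_s: 38.3
ee_pos: [589.4, -64.3, 96.2]
ee_rot: [[-0.999, -0.043, 0.002], [-0.043, 0.999, -0.0], [-0.002, -0.0, -1.0]]
force: [-1.3, -0.1, 8.0]
opening: 13.1
grasp_force: 60.4
time_s: 38.92
ee_pos: [587.6, -26.3, 96.2]
ee_rot: [[-0.999, -0.042, 0.002], [-0.042, 0.999, -0.003], [-0.002, -0.003, -1.0]]
force: [0.2, -5.1, 7.7]
opening: 12.8
grasp_force: 60.5
time_s: 39.55
ee_pos: [587.5, -24.6, 96.2]
ee_rot: [[-0.999, -0.043, 0.002], [-0.043, 0.999, -0.0], [-0.002, -0.0, -1.0]]
force: [-1.6, -1.4, 8.8]
opening: 12.9
grasp_force: 60.7
time_s: 40.17
ee_pos: [587.5, -24.6, 96.2]
ee_rot: [[-0.999, -0.043, 0.002], [-0.043, 0.999, -0.0], [-0.002, -0.0, -1.0]]
force: [-0.8, -0.9, 8.9]
opening: 13.0
grasp_force: 60.7
turn/10 [-0.002  0.009 -0.034] | shift/40 cur [0.029 0.007 0.03 ] after turn [0.029 0.007 0.03 ] | pos [587.5, -24.6, 96.2] t 40.17 F [-0.8, -0.9, 8.9] open 13.0 g 60.7
turn/10 [-0.002  0.009 -0.034] | shift/40 cur [0.055 4.257 0.028] after turn [0.029 4.257 0.03 ] | pos [587.5, -24.6, 96.2] t 40.17 F [-0.8, -0.9, 8.9] open 13.0 g 60.7
```

```bash

python3 -m jog '[[[0,0,0,0,0,0,0],[0,0.2,0,0,0,0,0],[0,0.35,0,0,0,0,0],[0,0.35,0,0,0,0,0],[0,0.35,0,0,0,0,0]]]' >/dev/null
python3 -m jog '[[[0,0.35,0,0,0,0,0],[0,0.35,0,0,0,0,0],[0,0.35,0,0,0,0,0],[0,0.35,0,0,0,0,0],[0,0.35,0,0,0,0,0]]]'
python3 -m jog '[[[0,0.35,0,0,0,0,0],[0,0.35,0,0,0,0,0],[0,0.3,0,0,0,0,0],[0,0.2,0,0,0,0,0],[0,0.05,0,0,0,0,0]]]'
python3 -m jog '[[[0,0,0,0,0,0,0],[0,0,0,0,0,0,0],[0,0,0,0,0,0,0],[0,0,0,0,0,0,0],[0,0,0,0,0,0,0]]]'
python3 -c "
from h import *
need(*rail(-60,150),95);print(R(r.sense()['joint_positions']))"
```

```text
time_s: 41.42
ee_pos: [581.9, 94.3, 96.2]
ee_rot: [[-0.999, -0.042, 0.001], [-0.042, 0.999, -0.001], [-0.001, -0.001, -1.0]]
force: [-3.7, -5.9, 11.5]
opening: 12.8
grasp_force: 61.2
time_s: 42.05
ee_pos: [579.5, 143.5, 96.2]
ee_rot: [[-0.999, -0.042, 0.0], [-0.042, 0.999, -0.002], [-0.0, -0.002, -1.0]]
force: [-4.3, -9.2, 11.8]
opening: 13.1
grasp_force: 61.3
time_s: 42.68
ee_pos: [579.4, 145.4, 96.2]
ee_rot: [[-0.999, -0.043, 0.0], [-0.043, 0.999, 0.0], [-0.0, 0.0, -1.0]]
force: [-4.6, -1.1, 12.4]
opening: 13.4
grasp_force: 61.3
turn/10 [ 0.001  0.    -0.033] | shift/40 cur [0.035 0.002 0.03 ] after turn [0.035 0.002 0.03 ] | pos [579.4, 145.4, 96.2] t 42.67 F [-4.6, -1.1, 12.4] open 13.4 g 61.3
[-32.7, 37.6, 22.7, 104.4, -20.5, 42.1, 93.6]
```

```bash

python3 -m jog '[[[0,0,0,0,0,0,0.4],[0,0,0,0,0,0,0.4],[0,0,0,0,0,0,0.4],[0,0,-0.9,0,0,0,0.4],[0,0,-0.9,0,0,0,0.4]]]' >/dev/null
python3 -m jog '[[[0,0,-0.9,0,0,1,0.4],[0,0,0,0,0,1,0.4],[0,0,0,0,0,1,0.4],[0,0,0,0,0,1,0.4],[0,0,0,0,0,1,0.4]]]' >/dev/null
python3 -m jog '[[[0,0,0,0,0,1,0.4],[0,0,0,0,0,1,0.4],[0,0,0,0,0,1,0.4],[0,0,0,0,0,1,0.4],[0,0,0,0,0,0,0.4]]]' >/dev/null
python3 -c "
from h import *
need(*rail(0,210),111.5,2.8)
d=img('top');e=img('side')
for y in(210,170): print(R(pix(d,[*rail(0,y),134])),R(pix(e,[*rail(0,y),120])))
for c in('red','blue'): print(c,blobs(d,c,(215,170,320,235))[0],blobs(e,c,(240,150,330,240))[0])
cv2.imwrite('pics/g6.png',np.hstack([d['pixels'][150:350,150:350],e['pixels'][120:320,130:330]])[:,:,::-1].repeat(2,0).repeat(2,1))"
```

```text
turn/10 [-0.003  0.005 -0.023] | shift/40 cur [1.496 1.457 2.278] after turn [1.488 1.461 2.28 ] | pos [579.6, 145.9, 202.7] t 44.55 F [0.3, 0.0, 0.5] open 34.3 g 0.0
[227.3, 209.3] [264.1, 182.7]
[246.9, 208.4] [275.5, 188.2]
red [] [([263.2, 181.8], 87, [259, 176, 9, 13]), ([269.4, 193.2], 18, [267, 191, 6, 5]), ([258.0, 199.0], 20, [255, 197, 7, 5])]
blue [] [([275.2, 187.6], 98, [271, 182, 9, 13]), ([281.2, 198.8], 23, [278, 197, 8, 5]), ([269.8, 204.8], 21, [267, 203, 7, 5])]
```

View pics/g6.png

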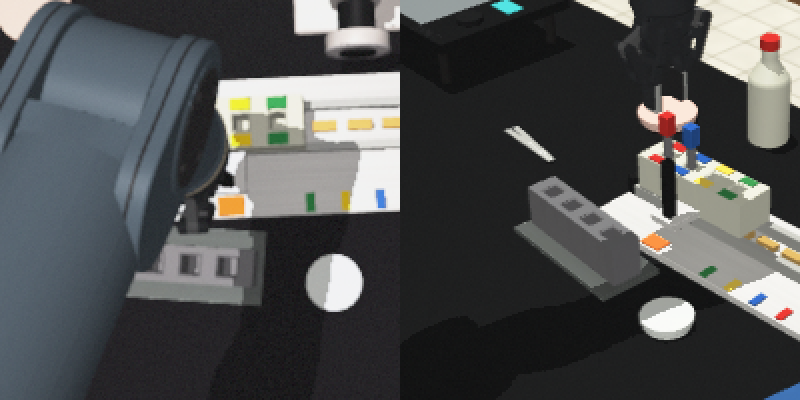

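The side view shows both tubes upright in the carrier at OUT. The stand has been knocked: it now lies nearly parallel to the rail and closer to it, with top pockets around side (205..243,215..240). I'll pick up the red tube now and measure the stand afterwards.

```bash

python3 -m jog '[[[0.5,0.49,0,0,0,-0.02,0.4],[0.5,0.49,0,0,0,0,0.4],[0.49,0.48,0,0,0,0,0.4],[0,0,0,0,0,0,0.4],[0,0,0.5,0,0,0,0.4]]]' >/dev/null
python3 -c "
from h import *
need(*rail(0,210),111.5,2.8)"
python3 -m jog '[[[0,0,0.6,0,0,0,0.4],[0,0,0.6,0,0,0,0.4],[0,0,0.5,0,0,0,0.4],[0,0,0,0,0,0,0.4],[0,0,0,0,0,0,0.2]]]'
python3 -m jog '[[[0,0,0,0,0,0,0],[0,0,0,0,0,0,0],[0,0,0,0,0,0,0],[0,0,0,0,0,0,0],[0,0,0,0,0,0,0]]]'
python3 -c "
from h import *
need(*rail(0,210),111.5,2.8)"
```

```text
turn/10 [ 0.013 -0.001 -0.004] | shift/40 cur [ 0.032 -0.023  1.806] after turn [ 0.032 -0.019  1.806] | pos [635.9, 207.0, 183.7] t 45.27 F [0.1, -0.1, -0.1] open 34.1 g 0.0
time_s: 45.9
ee_pos: [635.6, 207.7, 115.7]
ee_rot: [[-0.047, 0.999, 0.001], [0.999, 0.047, -0.0], [-0.0, 0.001, -1.0]]
force: [0.3, 0.3, 1.4]
opening: 18.0
grasp_force: 0.1
time_s: 46.52
ee_pos: [635.8, 208.0, 115.9]
ee_rot: [[-0.047, 0.999, 0.001], [0.999, 0.047, 0.0], [0.0, 0.001, -1.0]]
force: [0.5, -0.1, 5.7]
opening: 14.7
grasp_force: 61.3
turn/10 [ 0.007 -0.002 -0.01 ] | shift/40 cur [ 0.008 -0.018  0.11 ] after turn [ 0.008 -0.018  0.11 ] | pos [635.8, 208.0, 115.9] t 46.52 F [0.5, -0.1, 5.7] open 14.7 g 61.3
```

```bash

python3 -m jog '[[[0,0,-0.5,0,0,0,0],[0,0,-0.8,0,0,0,0],[0,0,-0.8,0,0,0,0],[0,0,-0.6,0,0,0,0],[0,0,0,0,0,0,0]]]' >/dev/null
python3 -c "
from h import *
d=img('top');e=img('side')
x=e['pixels'][195:275,180:280]
cv2.imwrite('pics/g7.png',cv2.resize(x,None,fx=7,fy=7)[:,:,::-1])
print([R(onz(d,p,62)) for p in((245,282),(264,282))])"
```

```text
[[487.5, 181.5], [487.5, 140.5]]
```

View pics/g7.png

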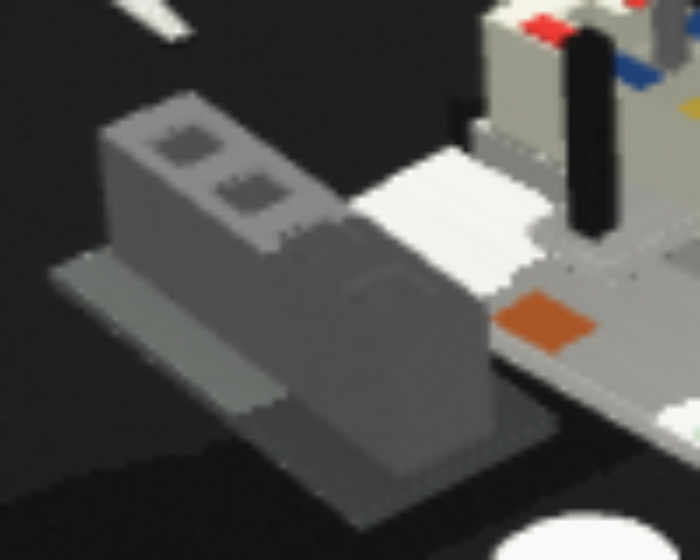

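The zoomed side view shows the far two pockets at about side pixels (206.9,215.7) and (216,222.6). The near two are in shadow.

```bash
python3 -c "
from h import *
e=img('side')
c=lambda a,b:np.array(onz(e,(180+a/7-.4,195+b/7-.4),62))-[1.3,4.2]
print([R(c(*p)) for p in((188,145),(252,193),(100,132),(190,92),(490,300))])
need(487,220,200,0)"
```

```text
[[489.5, 259.8], [486.4, 219.8], [472.5, 288.3], [511.6, 287.1], [502.8, 112.8]]
turn/10 [-0.006 -0.     0.27 ] | shift/40 cur [ 0.47  -3.677  0.569] after turn [ 0.297 -3.695  0.566] | pos [634.8, 208.1, 222.6] t 47.3 F [-0.5, -0.3, -0.3] open 14.8 g 60.6
```

```bash

python3 -m jog '[[[0.25,-0.7,0,0,0,0.56,0],[0.25,-0.7,0,0,0,0,0],[0.25,-0.7,0,0,0,0,0],[0.25,-0.7,0,0,0,0,0],[0.25,-0.7,0.3,0,0,0,0]]]' >/dev/null
python3 -m jog '[[[0,-0.1,0.3,0,0,0,0],[0,0,0.3,0,0,0,0],[0,0,0,0,0,0,0],[0,0,0,0,0,0,0],[0,0,0,0,0,0,0]]]'
python3 -c "
from h import *
need(490,260,91,-2.8)"
```

```text
time_s: 48.55
ee_pos: [493.7, 262.1, 187.4]
ee_rot: [[0.051, 0.999, 0.001], [0.999, -0.051, 0.0], [0.0, 0.001, -1.0]]
force: [0.0, 0.3, -0.8]
opening: 15.0
grasp_force: 60.6
turn/10 [ 0.004 -0.001 -0.015] | shift/40 cur [-0.058 -0.091  2.411] after turn [-0.058 -0.089  2.411] | pos [493.7, 262.1, 187.4] t 48.55 F [0.0, 0.3, -0.8] open 15.0 g 60.6
```

```bash

python3 -m jog '[[[-0.06,-0.09,0.4,0,0,0,0],[0,0,0.35,0,0,0,0],[0,0,0,0,0,0,0],[0,0,0,0,0,0,0],[0,0,0,0,0,0,0]]]'
python3 -c "
from h import *
need(490,260,91,-2.8)
e=img('side')
cv2.imwrite('pics/g8.png',cv2.resize(e['pixels'][175:275,160:280],None,fx=5,fy=5)[:,:,::-1])"
```

```text
time_s: 49.18
ee_pos: [489.6, 260.3, 157.4]
ee_rot: [[0.051, 0.999, 0.001], [0.999, -0.051, 0.0], [0.0, 0.001, -1.0]]
force: [-0.1, -0.0, 0.5]
opening: 14.7
grasp_force: 60.6
turn/10 [ 0.003 -0.001 -0.01 ] | shift/40 cur [-0.008  0.01   1.66 ] after turn [-0.007  0.011  1.66 ] | pos [489.6, 260.3, 157.4] t 49.17 F [-0.1, -0.0, 0.5] open 14.7 g 60.6
```

View pics/g8.png

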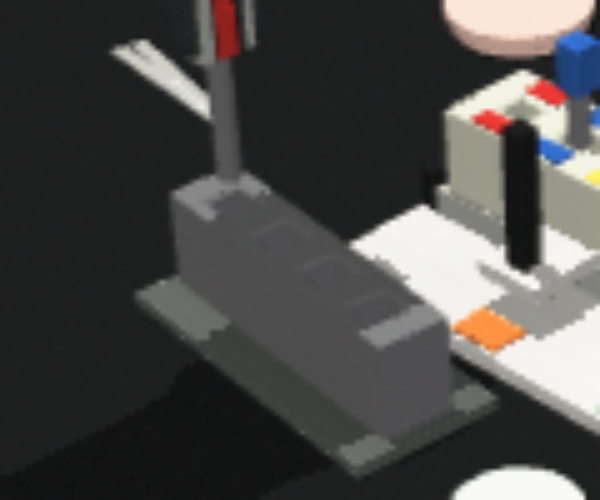

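The tube's foot is at about side (205.8,211.6), right above the far pocket. I'll lower it.

```bash

python3 -m jog '[[[0,0,0.2,0,0,0,0],[0,0,0.2,0,0,0,0],[0,0,0.2,0,0,0,0],[0,0,0.1,0,0,0,0],[0,0,0,0,0,0,0]]]'
python3 -m jog '[[[0,0,0.2,0,0,0,0],[0,0,0.2,0,0,0,0],[0,0,0.2,0,0,0,0],[0,0,0.2,0,0,0,0],[0,0,0.1,0,0,0,0]]]'
python3 -c "
from h import *
need(490,260,90,-2.8)"
```

```text
time_s: 49.85
ee_pos: [489.2, 260.1, 128.8]
ee_rot: [[0.051, 0.999, -0.0], [0.999, -0.051, -0.0], [-0.0, -0.0, -1.0]]
force: [0.1, -0.3, 0.0]
opening: 14.8
grasp_force: 60.6
time_s: 50.48
ee_pos: [489.1, 260.2, 92.4]
ee_rot: [[0.051, 0.999, -0.001], [0.999, -0.051, -0.0], [-0.0, -0.001, -1.0]]
force: [0.2, 1.4, -0.1]
opening: 14.5
grasp_force: 60.6
turn/10 [-0.003  0.002 -0.01 ] | shift/40 cur [-0.003  0.022  0.061] after turn [-0.003  0.022  0.061] | pos [489.1, 260.2, 92.4] t 50.48 F [0.2, 1.4, -0.1] open 14.5 g 60.6
```

```bash

python3 -m jog '[[[0,0,0.03,0,0,0,0],[0,0,0,0,0,0,0.3],[0,0,0,0,0,0,0.3],[0,0,0,0,0,0,0.3],[0,0,-0.8,0,0,0,0.4]]]' >/dev/null
python3 -m jog '[[[0,0,-1,0,0,0,0.4],[0,0,-1,0,0,0,0.4],[0,0,0,0,0,-0.56,0.4],[0,0,0,0,0,0,0.4],[0,0,0,0,0,0,0.4]]]'
python3 -c "
from h import *
need(*rail(0,170),112.3,2.8)"
```

```text
time_s: 51.72
ee_pos: [489.0, 260.2, 203.5]
ee_rot: [[-0.045, 0.999, -0.001], [0.999, 0.045, -0.0], [-0.0, -0.001, -1.0]]
force: [-0.1, -0.4, -0.6]
opening: 34.5
grasp_force: 0.0
turn/10 [-0.005  0.001 -0.022] | shift/40 cur [-2.462  3.595  2.277] after turn [-2.476  3.584  2.28 ] | pos [489.0, 260.2, 203.5] t 51.73 F [-0.1, -0.4, -0.6] open 34.5 g 0.0
```

```bash

python3 -m jog '[[[-0.5,0.72,0,0,0,-0.02,0.4],[-0.5,0.72,0,0,0,0,0.4],[-0.5,0.72,0,0,0,0,0.4],[-0.5,0.72,0,0,0,0,0.4],[-0.48,0.71,0,0,0,0,0.4]]]' >/dev/null
python3 -m jog '[[[0,0,0,0,0,0,0.4],[0,0,0.3,0,0,0,0.4],[0,0,0,0,0,0,0.4],[0,0,0,0,0,0,0.4],[0,0,0,0,0,0,0.4]]]' >/dev/null
python3 -c "
from h import *
need(*rail(0,170),112.3,2.8)"
python3 -m jog '[[[0,0,0.6,0,0,0,0.4],[0,0,0.7,0,0,0,0.4],[0,0,0.65,0,0,0,0.4],[0,0,0,0,0,0,0.4],[0,0,0,0,0,0,0.2]]]'
python3 -m jog '[[[0,0,0,0,0,0,0],[0,0,0,0,0,0,0],[0,0,0,0,0,0,0],[0,0,0,0,0,0,0],[0,0,0,0,0,0,0]]]'
python3 -c "
from h import *
need(*rail(0,170),112.3,2.8)
e=img('side');print(blobs(e,'red',(180,170,240,240))[0],pix(e,[489.1,260.2,94]))"
```

```text
turn/10 [ 0.002 -0.001  0.013] | shift/40 cur [-0.012 -0.014  1.997] after turn [-0.012 -0.014  1.997] | pos [637.5, 168.8, 192.2] t 52.98 F [0.6, -0.1, -0.9] open 34.1 g 0.0
time_s: 53.6
ee_pos: [638.3, 168.3, 115.1]
ee_rot: [[-0.051, 0.999, 0.001], [0.999, 0.051, 0.0], [-0.0, 0.001, -1.0]]
force: [0.3, -0.4, 0.5]
opening: 17.7
grasp_force: 0.0
time_s: 54.22
ee_pos: [638.5, 168.3, 115.3]
ee_rot: [[-0.051, 0.999, 0.002], [0.999, 0.051, 0.001], [0.0, 0.002, -1.0]]
force: [-1.1, 0.4, 7.0]
opening: 15.0
grasp_force: 59.7
turn/10 [ 0.012 -0.003  0.01 ] | shift/40 cur [ 0.002 -0.037  0.076] after turn [ 0.002 -0.036  0.076] | pos [638.5, 168.3, 115.3] t 54.23 F [-1.1, 0.4, 7.0] open 15.0 g 59.7
[([205.0, 204.3], 104, [200, 198, 10, 14])] [205.76923091 205.21602492]
```

```bash

python3 -m jog '[[[0,0,-0.5,0,0,0,0],[0,0,-0.8,0,0,0,0],[0,0,-0.8,0,0,0,0],[0,0,-0.5,0,0,0.56,0],[0,0,0,0,0,0,0]]]' >/dev/null
python3 -c "
from h import *
need(487.6,220,90,-2.8)"
```

```text
turn/10 [ 0.02  -0.004  0.011] | shift/40 cur [ 1.115 -3.841  3.25 ] after turn [ 1.11  -3.832  3.262] | pos [638.5, 168.2, 220.5] t 54.9 F [0.4, 0.2, -0.2] open 14.8 g 58.8
```

```bash

python3 -m jog '[[[0.22,-0.77,0,0,0,0,0],[0.22,-0.77,0,0,0,0,0],[0.22,-0.77,0,0,0,0,0],[0.22,-0.77,0,0,0,0,0],[0.22,-0.75,0.3,0,0,0,0]]]' >/dev/null
python3 -m jog '[[[0,0,0.5,0,0,0,0],[0,0,0.5,0,0,0,0],[0,0,0.3,0,0,0,0],[0,0,0,0,0,0,0],[0,0,0,0,0,0,0]]]'
python3 -c "
from h import *
need(487.6,220,90,-2.8)
e=img('side')
cv2.imwrite('pics/g9.png',cv2.resize(e['pixels'][175:275,160:280],None,fx=5,fy=5)[:,:,::-1])"
```

```text
time_s: 56.15
ee_pos: [487.1, 219.3, 154.4]
ee_rot: [[0.047, 0.999, 0.001], [0.999, -0.047, 0.0], [0.0, 0.001, -1.0]]
force: [-0.2, 0.2, -0.3]
opening: 14.7
grasp_force: 58.9
turn/10 [ 0.003 -0.     0.01 ] | shift/40 cur [0.017 0.01  1.61 ] after turn [0.017 0.011 1.61 ] | pos [487.1, 219.3, 154.4] t 56.15 F [-0.2, 0.2, -0.3] open 14.7 g 58.9
```

View pics/g9.png

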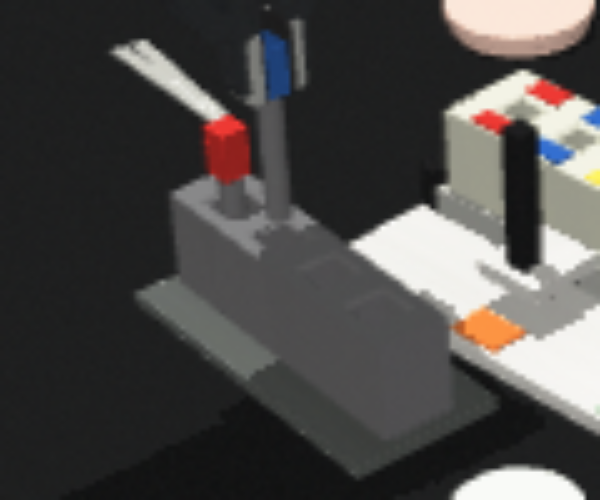

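The red tube is seated upright in the stand, and the blue tube's foot (215.6,219.4) is above the next pocket. I'll lower it.

```bash

python3 -m jog '[[[0.02,0.01,0.2,0,0,0,0],[0,0,0.2,0,0,0,0],[0,0,0.2,0,0,0,0],[0,0,0.1,0,0,0,0],[0,0,0,0,0,0,0]]]'
python3 -m jog '[[[0,0,0.2,0,0,0,0],[0,0,0.2,0,0,0,0],[0,0,0.2,0,0,0,0],[0,0,0.2,0,0,0,0],[0,0,0.06,0,0,0,0]]]'
python3 -c "
from h import *
need(487.6,220,90,-2.8)"
```

```text
time_s: 56.82
ee_pos: [487.0, 220.2, 125.5]
ee_rot: [[0.047, 0.999, -0.0], [0.999, -0.047, -0.0], [-0.0, -0.0, -1.0]]
force: [0.9, -0.4, -0.1]
opening: 15.0
grasp_force: 58.9
time_s: 57.45
ee_pos: [486.9, 220.2, 90.8]
ee_rot: [[0.047, 0.999, -0.001], [0.999, -0.047, -0.0], [-0.0, -0.001, -1.0]]
force: [-0.7, 0.7, -0.6]
opening: 14.8
grasp_force: 58.9
turn/10 [-0.004  0.003  0.01 ] | shift/40 cur [-0.003  0.018  0.021] after turn [-0.003  0.018  0.021] | pos [486.9, 220.2, 90.8] t 57.45 F [-0.7, 0.7, -0.6] open 14.8 g 58.9
```

```bash

python3 -m jog '[[[0,0,0.02,0,0,0,0],[0,0,0,0,0,0,0.3],[0,0,0,0,0,0,0.3],[0,0,0,0,0,0,0.3],[0,0,-0.8,0,0,0,0.4]]]' >/dev/null
python3 -m jog '[[[0,0,-1,0,0,0,0.4],[0,0,-1,0,0,-0.56,0.4],[0,0,0,0,0,-1,0.4],[0,0,0,0,0,-1,0.4],[0,0,0,0,0,-1,0.4]]]' >/dev/null
python3 -m jog '[[[0,0,0,0,0,-1,0.4],[0,0,0,0,0,-1,0.4],[0,0,0,0,0,-1,0.4],[0,0,0,0,0,-1,0.4],[0,0,0,0,0,-1,0.4]]]' >/dev/null
python3 -m jog '[[[0,0,0,0,0,-1,0.4],[0,0,0,0,0,0,0.4],[0,0,0,0,0,0,0.4],[0,0,0,0,0,0,0.4],[0,0,0,0,0,0,0.4]]]' >/dev/null
python3 -c "
from h import *
need(*rail(-60,150),95)
e=img('side')
for c,p in(('red',(489.1,260.2,94)),('blue',(487,220.2,94))):print(blobs(e,c,(180,170,250,240))[0],pix(e,p))"
```

```text
turn/10 [-0.001 -0.     0.004] | shift/40 cur [-2.178 -1.985  2.691] after turn [-2.179 -1.984  2.69 ] | pos [487.1, 220.4, 202.6] t 59.95 F [-0.8, -0.3, 0.6] open 34.1 g 0.0
[([205.0, 204.3], 104, [200, 198, 10, 14])] [205.76923091 205.21602492]
[([214.6, 211.0], 100, [210, 205, 10, 13])] [215.36157559 211.86748998]
```

```bash

python3 -m jog '[[[-0.73,-0.66,0,0,0,0,0.4],[-0.73,-0.66,0,0,0,0,0.4],[-0.72,-0.66,0,0,0,0,0.4],[0,0,0,0,0,0,0.4],[0,0,0.7,0,0,0,0.4]]]' >/dev/null
python3 -m jog '[[[0,0,0.7,0,0,0,0.4],[0,0,0.7,0,0,0,0.4],[0,0,0.58,0,0,0,0.4],[0,0,0,0,0,0,0.2],[0,0,0,0,0,0,0]]]' 
python3 -m jog '[[[0,0,0,0,0,0,0],[0,0,0,0,0,0,0],[0,0,0,0,0,0,0],[0,0,0,0,0,0,0],[0,0,0,0,0,0,0]]]' 
python3 -c "
from h import *
need(*rail(-60,-150),95)"
```

```text
time_s: 61.25
ee_pos: [577.1, 145.7, 95.0]
ee_rot: [[-0.999, -0.051, -0.002], [-0.051, 0.999, -0.001], [0.002, -0.001, -1.0]]
force: [1.4, -1.0, -16.3]
opening: 13.1
grasp_force: 59.4
time_s: 61.88
ee_pos: [577.1, 145.7, 95.0]
ee_rot: [[-0.999, -0.051, -0.002], [-0.051, 0.999, -0.0], [0.002, -0.0, -1.0]]
force: [-4.9, 0.0, -20.3]
opening: 13.0
grasp_force: 59.1
turn/10 [-0.    -0.013  0.011] | shift/40 cur [-8.000e-03 -7.509e+00  1.000e-03] after turn [-2.200e-02 -7.509e+00  1.000e-03] | pos [577.1, 145.7, 95.0] t 61.88 F [-4.9, 0.0, -20.3] open 13.0 g 59.1
```

```bash

python3 -m jog '[[[0,-0.2,0,0,0,0,0],[0,-0.45,0,0,0,0,0],[0,-0.45,0,0,0,0,0],[0,-0.45,0,0,0,0,0],[0,-0.45,0,0,0,0,0]]]' 
python3 -m jog '[[[0,-0.45,0,0,0,0,0],[0,-0.45,0,0,0,0,0],[0,-0.45,0,0,0,0,0],[0,-0.45,0,0,0,0,0],[0,-0.45,0,0,0,0,0]]]'
python3 -m jog '[[[0,-0.45,0,0,0,0,0],[0,-0.45,0,0,0,0,0],[0,-0.45,0,0,0,0,0],[0,-0.45,0,0,0,0,0],[0,-0.45,0,0,0,0,0]]]'
python3 -m jog '[[[0,-0.45,0,0,0,0,0],[0,-0.3,0,0,0,0,0],[0,-0.2,0,0,0,0,0],[0,-0.05,0,0,0,0,0],[0,0,0,0,0,0,0]]]'
python3 -c "
from h import *
need(*rail(-60,-150),95)"
```

```text
time_s: 62.5
ee_pos: [580.9, 66.8, 95.0]
ee_rot: [[-0.999, -0.052, -0.003], [-0.052, 0.999, 0.002], [0.003, 0.002, -1.0]]
force: [-5.9, 5.2, -19.5]
opening: 13.0
grasp_force: 59.3
time_s: 63.12
ee_pos: [585.2, -22.5, 95.0]
ee_rot: [[-0.999, -0.052, -0.004], [-0.052, 0.999, 0.003], [0.003, 0.003, -1.0]]
force: [-8.6, 18.9, -13.4]
opening: 13.6
grasp_force: 61.9
time_s: 63.75
ee_pos: [589.5, -113.3, 95.0]
ee_rot: [[-0.999, -0.051, -0.004], [-0.051, 0.999, 0.002], [0.004, 0.002, -1.0]]
force: [-8.2, 5.3, -14.8]
opening: 12.9
grasp_force: 61.9
time_s: 64.38
ee_pos: [591.4, -153.3, 95.1]
ee_rot: [[-0.999, -0.05, -0.004], [-0.05, 0.999, 0.002], [0.004, 0.002, -1.0]]
force: [-9.5, 2.4, -15.6]
opening: 12.9
grasp_force: 61.8
turn/10 [ 0.01  -0.022  0.009] | shift/40 cur [-0.031 -0.024  0.001] after turn [-0.031 -0.024  0.001] | pos [591.4, -153.3, 95.1] t 64.38 F [-9.5, 2.4, -15.6] open 12.9 g 61.8
```

Within 1 mm of LOAD, so the detent will centre it. I'll release, lift and check.

```bash

python3 -m jog '[[[0,-0.02,0,0,0,0,0],[0,0,0,0,0,0,0.4],[0,0,0,0,0,0,0.4],[0,0,0,0,0,0,0.4],[0,0,0,0,0,0,0.4]]]' 
python3 -m jog '[[[0,0,-0.8,0,0,0,0.4],[0,0,-1,0,0,0,0.4],[0,0,-1,0,0,0,0.4],[0.5,0,-0.8,0,0,0,0.4],[0,0,0,0,0,0,0.4]]]'
python3 -m jog '[[[0,0,0,0,0,0,0.4],[0,0,0,0,0,0,0.4],[0,0,0,0,0,0,0.4],[0,0,0,0,0,0,0.4],[0,0,0,0,0,0,0.4]]]' >/dev/null
python3 -c "
from h import *
d=img('top');e=img('side')
for c in('red','blue'):print(blobs(e,c,(180,170,250,240))[0],blobs(d,c,(355,170,480,235))[0],blobs(e,c,(330,190,430,260))[0])
need(0,0,0)
cv2.imwrite('pics/end.png',np.hstack([d['pixels'][100:350,150:470],e['pixels'][140:390,160:480]])[:,:,::-1])"
```

```text
time_s: 65.0
ee_pos: [594.1, -155.1, 96.1]
ee_rot: [[-0.999, -0.051, 0.002], [-0.051, 0.999, -0.0], [-0.002, -0.001, -1.0]]
force: [-0.4, 0.6, -0.3]
opening: 34.0
grasp_force: 0.0
time_s: 65.62
ee_pos: [573.7, -156.9, 242.4]
ee_rot: [[-0.999, -0.049, 0.005], [-0.049, 0.999, -0.001], [-0.005, -0.001, -1.0]]
force: [0.2, 0.6, -0.7]
opening: 34.2
grasp_force: 0.0
[([205.0, 204.3], 104, [200, 198, 10, 14])] [([371.0, 197.0], 45, [367, 195, 9, 5]), ([372.0, 215.0], 45, [368, 213, 9, 5])] [([361.8, 239.0], 31, [357, 237, 10, 5]), ([351.4, 246.3], 32, [347, 244, 10, 6])]
[([214.6, 211.0], 101, [210, 205, 10, 13])] [([389.5, 196.0], 44, [385, 194, 10, 5]), ([390.7, 214.0], 44, [386, 212, 10, 5])] [([375.8, 245.8], 28, [371, 244, 10, 5]), ([367.2, 254.4], 13, [366, 253, 4, 4])]
turn/10 [-0.    -0.001  0.009] | shift/40 cur [14.122  4.615  5.987] after turn [14.13   4.592  5.986] | pos [573.5, -155.8, 239.4] t 66.35 F [0.2, -0.5, -0.1] open 34.4 g 0.0
```

View pics/end.png

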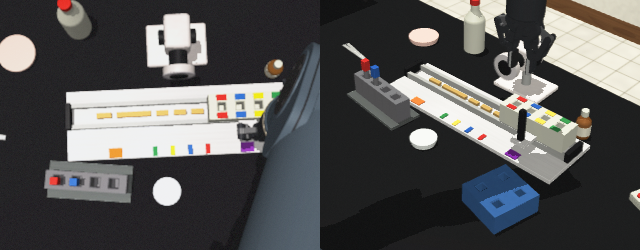

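The carrier's tabs are at the same pixels as at LOAD before, (371,197) and (372,215). Both tubes stand upright in the stand, and the gripper is clear of everything.

```bash
python3 -c "
from bench import job
print(job.finish_job())"
```

```text
the job is handed in; nothing more can be done
None
```

I handed the job in at about 66 s (no verdict came back): the red and blue tubes, the only two present, were loaded at LOAD, held about 1.2 s each at the lens and moved to the grey stand (knocked aside mid-run, so I re-measured it), and the empty carrier is back at LOAD.

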